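Set up the wear tester

ROBOT

A 6-joint arm with a two-finger parallel gripper is mounted at the origin on the work surface. World frame = base frame: x ahead of the robot, y to its left, z up, the work surface at z = 0. Lengths are in m, angles in rad, forces in N, time in s.
With the tool pointing down it reaches from about 0.375 to 0.975 m from the base axis. Payload 3.8 kg.
Tool frame: the origin (TCP) lies where the fingers leave the gripper's body, on its centre line; the fingertips stand 73 mm ahead of it and the grasp point (between the pads) lies 54 mm ahead of it; z points along the fingers, y is the line along which they close (so a half turn about z gives the same grasp; the last joint's range is limited). The gripper opens to 85 mm and grips with 20 to 120 N. Pads are 22 mm wide; open, the fingers measure 114 mm over their backs; the gripper's body (76 mm by 85 mm) begins 54 mm behind the grasp point. The pads swing forward as they close: fully open they stand 13 mm farther back than shut.
Start: joints at [-1.188, 0.264, 1.604, -0, 1.274, -0.037], TCP at [0.275, -0.616, 0.304] pointing down, gripper open.
Joint ranges: [-2.63, 2.63], [-0.94, 2.18], [0.31, 2.57], [-1.31, 4.45], [0, 2.66], [-2.55, 2.55]. Speed limits (rad/s): [2.57, 2.57, 3.14, 3.14, 3.14, 3.14].

INTERFACE

Orientations are given as a rotation vector (axis times angle).
In Python, from workcell import read_state, viewer, bot gives the robot as it stands.
- The arm moves only by the tool jog_arm, never from a script. Its argument "increments" is a list that holds one entry, the list of rows, each a list of 7 numbers: the shift along the tool's x, y, z in units of 30 mm (1.0 is 30 mm), then the turn, a rotation vector about the tool's x, y, z in units of 6 degrees (1.0 is 6 degrees), then the opening, from -1 (shut) to 1 (fully open). A call has exactly 5 rows; each row shifts and turns the commanded pose from where the row before left it, along the tool's axes as they then stand; what a row does not reach is not made up. A row lasts 1/12 s, in which the tool goes at most 41.7 mm and 7.16 degrees, less where a joint would pass 70% of its speed; a pose out of reach is approached as far as the arm can. A call is refused whole if a number of a shift passes 1 or a number of a turn 1, either way. A call with a gripper value outside its range is refused whole. The fingers move at their own pace and stop on an object; "force" is the grip in N (left out, the last holds). Time passes only in rows, so rows that do not move let the fingers close, or fill a call up. It gives the time, the measured TCP pose, the force, the opening and the grip force at its end, in the units of the state.
- read_state(): the state, without advancing time (a new reading comes with each control period).
- viewer.read_camera(name): name is "side" or "top"; returns (picture, depth): 420x560x3 uint8, blue, green, red; 420x560 float32, m along the optical axis (not along the pixel's ray), 0 where there is no reading.
- viewer.camera_params(name): a dict with "fx", "fy", "cx", "cy" (pixels), "k1" (the pictures are not rectified: a ray, as slopes to the right and down, at radius r is drawn at 1 + k1 r^2 times it, then the intrinsics apply), "R" (3x3) and "t" (3): a world point X has camera coordinates R X + t. Camera axes: x right, y down, z forward; pixel columns grow to the right and rows downward; lengths in m; the calibration is good to about 2 mm. A picture is of the moment at which its call begins. camera_params takes no time and is no camera call.
- bot.finish_job(): hands the job in; it is judged then, once.
The state is a dict: "time": time; "q": joint angles; "joint_vel": joint speeds; "joint_torque": joint torques, N m; "tool_pos": TCP position; "tcp_rot": TCP orientation; "wrist_force": force on the tool from outside, world axes, zero at the start; "torque": the same for the moment, N m; "width": opening from 0.0 (shut) to 1.0 (fully open); "grip_force": force on a finger pad.
Only numpy, scipy, OpenCV 4.12 (cv2) and the standard library are available. Lean on these libraries where they do the work, as an engineer would, in place of code of your own. Each camera call takes 0.05 s, during which the arm holds its last target. There are 200 camera calls.

TASK

Set the wear tester up for a slow run. Push the selector rod fully in to lock the spindle; with it locked, take the pin spanner, engage both its pins in two opposite holes of the retaining ring and turn the ring clockwise (seen from above) up to its stop, then stand the spanner back in its wooden rest and pull the rod out to its middle click (slow speed). All the dead weights on the pad must end up standing flat on the floor of the load pan, side by side; leave the other things on the bench where they are.

Things in the scene. Friction and masses are not known exactly. Their poses are not given: they have to be found in the camera images.
- rod (a joint): travel of the selector rod, m: 0 = fully in (spindle locked), 0.016 = middle click (slow), 0.032 = fully out (fast; it starts here). Three sprung clicks: let go within about 6 mm of one, it settles there; a hump between clicks takes about 8 N. It slides out along -x of rod_knob
- rod_knob (a point): centre of the black knob (level cylinder 25 mm across, 22 mm long along the rod, 70 mm above the bench) on the selector rod at the front of the grey gearbox. x points along the rod into the gearbox, z up; moves with the rod. The gearbox face (100 mm wide and tall) is 25 mm beyond it when in, 57 mm when out
- ring (a joint): turn of the retaining ring, rad: starts between 0 and 0.4, grows as it is turned clockwise seen from above, hard stop at 1.3 (tight). Turning takes about 0.12 N m and it stays where left
- ring_top (a point): centre of the top face of the steel retaining ring on the tester's round spindle head, 102 mm above the bench, turning with the ring; z up. The ring is 80 mm across, 10 mm thick, round a recessed dark disc; four holes 11 x 11 mm and 10 mm deep lie 26 mm from the axis, on its +x, +y, -x and -y axes
- spanner: pin spanner, 0.15 kg: steel plate 66 x 20 x 8 mm, two 6 mm pins pointing down 8 mm, 52 mm apart along its x; upright flat black grip, 32 mm along x, 14 mm along y, from 16 to 62 mm above the pin tips. Origin: midway between the pin tips, z up. Seated, the plate lies on the ring and the origin is 8 mm below the ring's top
- rest: fixed wooden rest of the spanner, 86 x 43 x 16 mm; origin: centre of its underside. A slot 66 mm long (along its x) and 13 mm wide takes both pins; the spanner's plate then lies on the rest's top, its origin 8 mm above the bench, its x along the slot (either way round)
- pan: fixed load pan: a square aluminium tray, inside 130 x 130 mm, floor 30 mm above the bench, rim 44 mm above it (walls 4 mm thick), on a short stand, on the other side of the bench from the pad. Origin: on the bench under its centre; x, y along its sides
- weight1: steel dead weight, about 0.26 kg: disc 40 mm across, 28 mm tall, with a round knob on top (18 mm across, 30 to 48 mm above the underside). Origin: centre of its underside, z up. It starts upright on the rubber pad (2 mm thick) at one side of the bench. Two to four weights are there; the others are absent (None)
- weight2: steel dead weight, about 0.26 kg: disc 40 mm across, 28 mm tall, with a round knob on top (18 mm across, 30 to 48 mm above the underside). Origin: centre of its underside, z up. It starts upright on the rubber pad (2 mm thick) at one side of the bench. Two to four weights are there; the others are absent (None)
- weight3: steel dead weight, about 0.26 kg: disc 40 mm across, 28 mm tall, with a round knob on top (18 mm across, 30 to 48 mm above the underside). Origin: centre of its underside, z up. It starts upright on the rubber pad (2 mm thick) at one side of the bench. Two to four weights are there; the others are absent (None)
- weight4: steel dead weight, about 0.26 kg: disc 40 mm across, 28 mm tall, with a round knob on top (18 mm across, 30 to 48 mm above the underside). Origin: centre of its underside, z up. It starts upright on the rubber pad (2 mm thick) at one side of the bench. Two to four weights are there; the others are absent (None)
- slug: plain brass cylinder without a knob, 30 mm across, 36 mm tall, standing among the weights: not a weight, leave it. Origin: centre of its underside
- sleeve: loose steel bush 52 mm across, 30 mm tall, in front of the tester: leave it. Origin: centre of its underside
- sample: small beige disc 32 mm across, 6 mm thick: leave it. Origin: centre of its underside
There are look-alikes about, which are no part of the job. What is shaped like the pan but turquoise is not meant.

How it is judged:
By the outcome, as a careful person would: the job done as asked, in the order asked, and still so for the second after the job is handed in, with the robot touching nothing.
Of weight1, weight2, weight3, weight4 only 2 to 4 are there at a start; the rules pass over those that are not, and their reading is None.
At some moment in a run one of weight1, weight2, weight3, weight4 may be knocked a few centimetres aside while the robot is not near it.
It also fails if it takes over 210 s, if anything falls off the work surface, if the arm or the gripper's body presses on something with over 40 N, if the wrist force passes 120 N, or if a joint passes its speed limit or range.

## Working session

There is one attempt and no reset: what is moved stays moved. The work goes in short steps, Python scripts to look and compute and a tool call to move; the robot and the scene stay as the last step left them, time stands still between calls to the robot, and variables do not carry over. Pictures are saved under pics/ and viewed, at most 14 in all, crops included, and the job is handed in when it is done.

Besides the shell and the picture viewer there is one more tool, called after "Emit:" by a JSON object that holds its "name" and its "arguments". jog_arm: Moves the arm, as the interface text tells. Its arguments: {"type":"object","properties":{"increments":{"type":"array","items":{"type":"array","items":{"type":"array","items":{"type":"number"}}}},"force":{"type":"number"}},"required":["increments"]}

```bash
ls; mkdir -p pics; cat > h.py <<'E'
import numpy as np, cv2
from workcell import read_state, viewer, bot
from scipy.spatial.transform import Rotation as Rn
def snap(n):
    im,d=viewer.read_camera(n); return im,d,viewer.camera_params(n)
def ray(P,u,v):
    a=np.array([(u-P['cx'])/P['fx'],(v-P['cy'])/P['fy']]); s=a.copy()
    for _ in range(20): s=a/(1+P['k1']*(s@s))
    R=np.array(P['R']);t=np.array(P['t'])
    return -R.T@t, R.T@np.array([s[0],s[1],1.])
def onz(P,u,v,z):
    o,d=ray(P,u,v); return o+d*(z-o[2])/d[2]
def withd(P,u,v,dep):
    o,d=ray(P,u,v); return o+d*dep
def cloud(P,d):
    v,u=np.mgrid[:d.shape[0],:d.shape[1]]
    a=np.stack([(u-P['cx'])/P['fx'],(v-P['cy'])/P['fy']],-1); s=a.copy()
    for _ in range(15): s=a/(1+P['k1']*(s**2).sum(-1,keepdims=True))
    c=np.dstack([s,np.ones(d.shape)])*d[...,None]
    X=(c-np.array(P['t']))@np.array(P['R']); X[d<=0]=np.nan
    return X
E
python3 - <<'E'
from h import *
for n in('top','side'):
    im,d,P=snap(n); cv2.imwrite(f'pics/{n}0.png',cv2.resize(im,(784,588))); np.savez(f'{n}0.npz',im=im,d=d)
    print(n,{k:np.round(v,3).tolist() for k,v in P.items()})
print(read_state())
E
```

```text
pics
top {'fx': 445.179, 'fy': 445.179, 'cx': 275.138, 'cy': 211.102, 'k1': -0.123, 'R': [[-0.004, -1.0, -0.011], [-0.988, 0.006, -0.156], [0.156, 0.011, -0.988]], 't': [0.039, 0.495, 1.083]}
side {'fx': 477.447, 'fy': 477.447, 'cx': 289.815, 'cy': 206.978, 'k1': -0.067, 'R': [[-0.728, -0.685, 0.003], [-0.377, 0.397, -0.837], [0.572, -0.61, -0.548]], 't': [0.389, 0.234, 1.012]}
{'time': 0.1, 'q': array([-1.18790186e+00,  2.64736204e-01,  1.60524576e+00,  2.43798042e-05,
        1.27371103e+00, -3.69169014e-02]), 'joint_vel': array([ 0.00021634, -0.00098894, -0.004277  , -0.00186172,  0.00046867,
        0.0001918 ]), 'joint_torque': array([ 2.79432570e-04, -5.16709685e+01, -3.68588483e+01, -1.21987813e-05,
        6.29872695e-03, -7.81984568e-06]), 'tool_pos': array([ 0.27492302, -0.61591111,  0.30264253]), 'tcp_rot': array([-3.07061129e+00, -6.54163347e-01,  5.31472519e-04]), 'wrist_force': array([0.61721797, 0.23169236, 0.44110986]), 'torque': array([-0.03906235, -0.01423339,  0.01536864]), 'grip_force': 0.0, 'width': 1.0007976971111268}
```

View pics/top0.png

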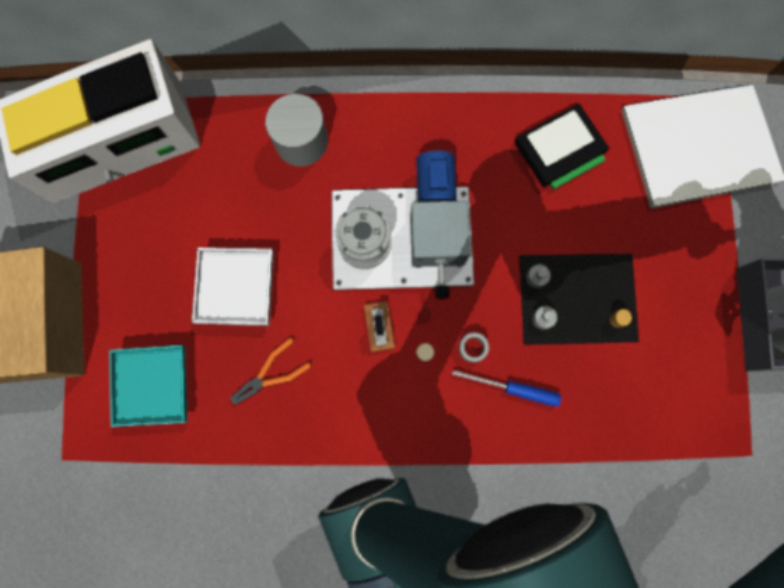

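View pics/side0.png

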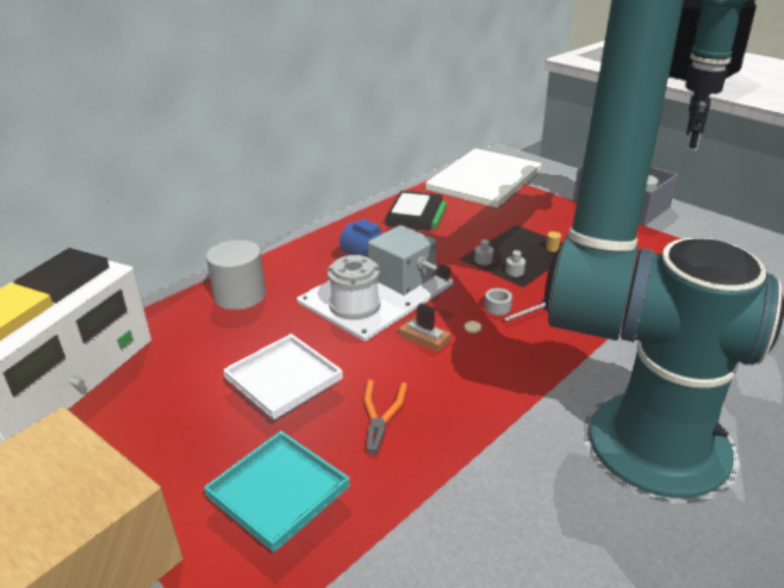

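The top view (at 1.4x) shows two weights with knobs on the black pad at (538,275) and (545,317), and the brass slug at (622,317). The white-silver pan is at (234,286); the turquoise tray at (148,386) is the look-alike. The ring is at (362,231), the gearbox at (441,232), the black rod knob at (442,292), the spanner in its rest at (379,326), the sleeve at (474,347) and the sample at (425,352).

```bash
cat > m.py <<'E'
from h import *
def load(n):
    z=np.load(f'{n}0.npz'); P=viewer.camera_params(n); return z['im'],z['d'],P,cloud(P,z['d'])
def sel(X,box,zlo,zhi):
    u0,v0,u1,v1=[int(round(a/1.4)) for a in box]; m=np.zeros(X.shape[:2],bool); m[v0:v1,u0:u1]=True
    return m&(X[...,2]>zlo)&(X[...,2]<zhi)
def desc(name,X,m):
    p=X[m]
    if len(p)<3: print(name,'few',len(p));return
    r=cv2.minAreaRect((p[:,:2]*1000).astype(np.float32))
    print(name,len(p),'med',np.round(np.median(p,0),4),'rect c',np.round(r[0],1),'size',np.round(r[1],1),'ang',round(r[2],1),'minmax z',np.round([p[:,2].min(),p[:,2].max()],3))
E
python3 - <<'E'
from m import *
im,d,P,X=load('top')
desc('w1 knob',X,sel(X,(520,255,560,295),.037,.06))
desc('w2 knob',X,sel(X,(525,298,565,338),.037,.06))
desc('w1 disc',X,sel(X,(515,250,565,296),.022,.034))
desc('w2 disc',X,sel(X,(520,297,570,340),.022,.034))
desc('slug',X,sel(X,(600,300,640,335),.025,.05))
desc('pad?',X,sel(X,(520,255,640,345),.0,.004))
desc('pan rim',X,sel(X,(185,240,280,332),.037,.05))
desc('pan floor',X,sel(X,(200,255,268,320),.02,.036))
desc('ring',X,sel(X,(330,185,395,270),.096,.11))
desc('gearbox',X,sel(X,(405,195,475,270),.09,.13))
desc('knob',X,sel(X,(425,280,460,305),.065,.095))
desc('grip',X,sel(X,(360,300,400,350),.05,.08))
desc('rest',X,sel(X,(355,295,400,355),.011,.019))
desc('plate',X,sel(X,(355,295,400,355),.02,.03))
desc('sleeve',X,sel(X,(450,325,500,365),.02,.04))
# ring holes crop
a=im[125:205,225:300]; b=im[205:255,250:295]; 
ims,ds,Ps,Xs=load('side')
c=ims[170:235,230:330]
cv2.imwrite('pics/ring.png',np.hstack([cv2.resize(a,(400,427),interpolation=2),cv2.resize(c,(400,427),interpolation=2)]))
E
```

```text
w1 knob 49 med [ 0.5323 -0.2453  0.0494] rect c [ 532.5 -244.7] size [16.5 16.3] ang 6.4 minmax z [0.037 0.054]
w2 knob 39 med [ 0.456  -0.2529  0.0503] rect c [ 455.4 -254.6] size [12.8 16.8] ang 9.7 minmax z [0.038 0.055]
w1 disc 139 med [ 0.5289 -0.2425  0.0295] rect c [ 532.8 -245.1] size [38.4 39.5] ang 88.7 minmax z [0.022 0.034]
w2 disc 133 med [ 0.4537 -0.2514  0.0298] rect c [ 456.4 -253.3] size [36.7 36.5] ang 87.6 minmax z [0.022 0.034]
slug 118 med [ 0.4536 -0.3928  0.0377] rect c [ 453.4 -395.3] size [28.  28.1] ang 54.4 minmax z [0.025 0.043]
pad? 3027 med [ 0.4939 -0.3337  0.002 ] rect c [ 493.6 -329.1] size [235.5 169.1] ang 89.4 minmax z [0.    0.004]
pan rim 412 med [0.52   0.3225 0.0434] rect c [514.5 316.2] size [140.6 138.8] ang 87.8 minmax z [0.037 0.05 ]
pan floor 2224 med [0.514  0.3164 0.0299] rect c [514.3 317.8] size [126.9 121.7] ang 89.6 minmax z [0.023 0.036]
ring 762 med [0.5985 0.0748 0.1013] rect c [595.1  75.8] size [88.  81.4] ang 13.3 minmax z [0.096 0.107]
gearbox 1624 med [ 0.6001 -0.0592  0.0999] rect c [607.9 -59.7] size [117.6  98. ] ang 1.3 minmax z [0.09  0.106]
knob 113 med [ 0.4954 -0.0627  0.0788] rect c [500.3 -63.4] size [32.6 24.9] ang 1.7 minmax z [0.068 0.087]
grip 76 med [0.4388 0.0466 0.0691] rect c [440.1  47.8] size [31.8 13.6] ang 7.1 minmax z [0.057 0.076]
rest 327 med [0.4416 0.0501 0.0157] rect c [441.5  48.1] size [86.  42.8] ang 8.7 minmax z [0.011 0.019]
plate 136 med [0.4331 0.0474 0.0238] rect c [437.2  48.9] size [78.1 37.9] ang 3.1 minmax z [0.02 0.03]
sleeve 159 med [ 0.4013 -0.123   0.0295] rect c [ 402.1 -121.9] size [48.  48.3] ang 70.4 minmax z [0.021 0.037]
```

View pics/ring.png

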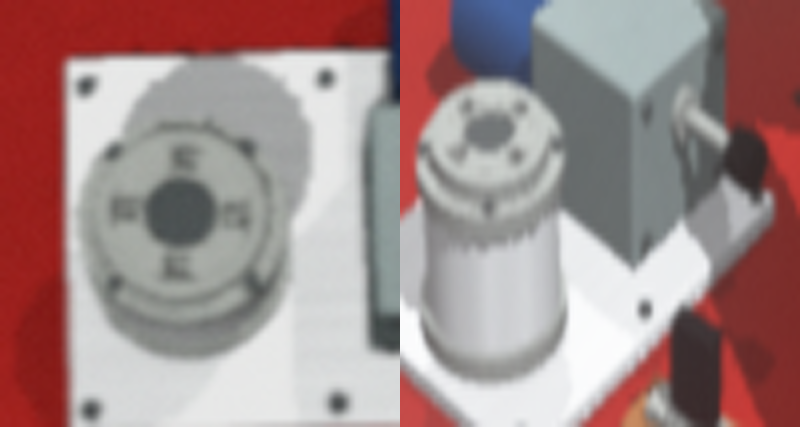

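```bash
python3 - <<'E'
from m import *
from scipy.ndimage import map_coordinates
im,d,P,X=load('top')
print('cam',-np.array(P['R']).T@P['t'])
def proj(P,p):
    c=p@np.array(P['R']).T+P['t']; s=c[...,:2]/c[...,2:]; s=s*(1+P['k1']*(s**2).sum(-1,keepdims=True))
    return s[...,0]*P['fx']+P['cx'], s[...,1]*P['fy']+P['cy']
ims,ds,Ps,Xs=load('side')
for n,(I,D,Q,Y) in dict(top=(im,d,P,X),side=(ims,ds,Ps,Xs)).items():
    near=(abs(Y[...,2]-.102)<.004)&(np.hypot(Y[...,0]-.597,Y[...,1]-.075)<.05)
    p=Y[near][:,:2]; c,r=cv2.minEnclosingCircle((p*1000).astype(np.float32))
    print(n,'enclosing',np.round(c,1),round(r,1),'z',np.median(Y[near][:,2]))
    g=cv2.cvtColor(I,cv2.COLOR_BGR2GRAY).astype(float)
    # metric top-down sampling of plane z=.102, 0.5mm
    xs=np.arange(-50,50.1,.5)/1000; gx,gy=np.meshgrid(.597+xs,.075+xs,indexing='ij')
    u,v=proj(Q,np.stack([gx,gy,np.full_like(gx,.102)],-1)); G=map_coordinates(g,[v,u],order=1)
    rr=np.hypot(gx-.597,gy-.075)
    dm=(G<110)&(rr<.018); print(' dark disc c',gx[dm].mean(),gy[dm].mean(),'dia',2*np.sqrt(dm.sum()*.25/np.pi))
    th=np.radians(np.arange(0,360,3)); best=[]
    for cx,cy in [(c[0]/1000,c[1]/1000)]:
        prof=np.zeros(len(th))
        for r in (.022,.024,.026,.028,.030):
            uu,vv=proj(Q,np.stack([cx+r*np.cos(th),cy+r*np.sin(th),np.full_like(th,.102)],-1)); prof+=map_coordinates(g,[vv,uu],order=1)/5
        print(' prof',prof.round().astype(int).tolist())
        for k in (4,): 
            f=(255-prof)@np.exp(1j*k*th); print(' phase4 deg',np.degrees(np.angle(f))/4)
    out=cv2.resize(np.flipud(np.fliplr(G.clip(0,255))).astype(np.uint8),(400,400)); 
    cv2.imwrite(f'rect_{n}.png',out)
# rest/spanner orientation, gearbox edges, knob from side
desc('restS',Xs,sel(Xs,(395,315,460,350),.011,.019)); desc('gripS',Xs,sel(Xs,(410,300,440,332),.05,.08))
desc('knobS',Xs,sel(Xs,(430,255,460,285),.055,.09))
desc('w1S',Xs,sel(Xs,(470,235,500,262),.037,.06)); desc('w2S',Xs,sel(Xs,(503,245,530,275),.037,.06))
desc('panS rim',Xs,sel(Xs,(220,330,345,420),.038,.05))
desc('gearS',Xs,sel(Xs,(365,220,440,270),.096,.105))
m=sel(Xs,(365,225,440,300),.02,.09); q=Xs[m]; f=q[(q[:,1]>-.11)&(q[:,1]<0)&(q[:,0]<.56)]; 
print('front',np.percentile(f[:,0],[5,25,50,75]))
for y0 in np.arange(-.11,0.0,.02):
    k=q[(abs(q[:,1]-y0)<.008)&(q[:,0]<.58)&(q[:,0]>.53)]; print(round(y0,2),len(k),np.median(k[:,0]) if len(k) else None)
cv2.imwrite('pics/rect.png',np.hstack([cv2.imread('rect_top.png'),cv2.imread('rect_side.png')]))
E
```

```text
cam [0.3195752  0.02478511 1.14735822]
top enclosing [597.2  79.1] 44.2 z 0.10152795087297427
 dark disc c 0.5995406239844003 0.07606353591160221 dia 31.29599846286301
 prof [127, 139, 152, 159, 164, 166, 166, 167, 167, 167, 167, 168, 168, 168, 168, 168, 169, 168, 166, 162, 157, 150, 141, 132, 126, 124, 123, 124, 125, 127, 135, 143, 151, 159, 164, 166, 167, 167, 167, 167, 166, 166, 166, 167, 167, 167, 167, 167, 167, 168, 168, 168, 167, 164, 160, 152, 143, 132, 122, 122, 123, 125, 128, 129, 133, 140, 149, 158, 164, 167, 169, 169, 168, 168, 168, 168, 168, 168, 168, 168, 168, 168, 168, 167, 165, 160, 151, 141, 136, 132, 133, 130, 126, 126, 130, 139, 150, 157, 161, 163, 163, 162, 161, 161, 160, 160, 160, 160, 160, 161, 159, 154, 147, 138, 131, 125, 120, 117, 115, 118]
 phase4 deg -4.040492442990917
side enclosing [596.6  80.5] 45.4 z 0.10236592737924013
 dark disc c nan nan dia 0.0
 prof [169, 178, 186, 192, 196, 198, 200, 201, 202, 202, 203, 204, 204, 204, 204, 204, 203, 202, 201, 198, 193, 187, 181, 176, 170, 165, 161, 159, 159, 160, 162, 167, 173, 182, 189, 196, 199, 201, 201, 202, 20
[... 801 characters left out ...]
9.4 -239.6] size [15.2 15.8] ang 69.1 minmax z [0.037 0.052]
w2S 34 med [ 0.4517 -0.2463  0.0472] rect c [ 452.9 -249.7] size [15.4 24.2] ang 36.4 minmax z [0.037 0.051]
panS rim 589 med [0.5019 0.321  0.043 ] rect c [513.5 318.1] size [139.7 142.9] ang 88.4 minmax z [0.038 0.048]
gearS 739 med [ 0.5961 -0.0492  0.101 ] rect c [595.9 -47.8] size [137.3 205.7] ang 46.2 minmax z [0.096 0.105]
front [0.51597555 0.55026647 0.55217323 0.5539315 ]
-0.11 14 0.5546990319862555
-0.09 61 0.5534745310919615
-0.07 63 0.5526701717667498
-0.05 106 0.5516097978653667
-0.03 82 0.5518692513733843
-0.01 209 0.5620283200606134<stdin>:18: RuntimeWarning: Mean of empty slice.
  ret = ret.dtype.type(ret / rcount)
```

View pics/rect.png

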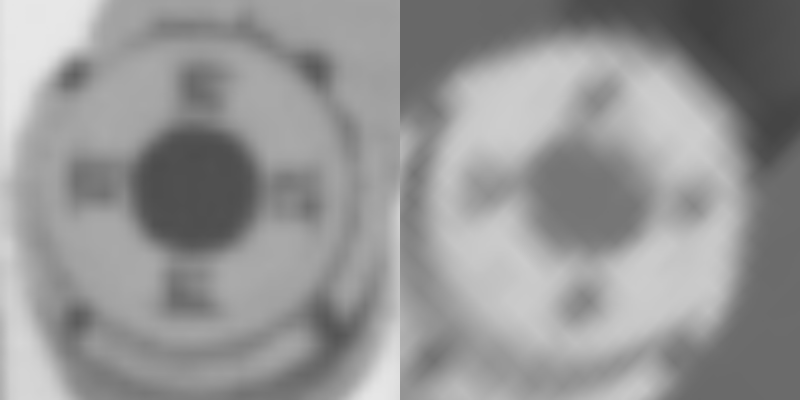

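Pan: the silver-white tray at (234,286), because the turquoise one at (148,386) is ruled out by name. The weights are the two knobbed steel discs on the pad at (538,275) and (545,317); the slug is brass with no knob. The sizes match. The ring centre is about (0.599, 0.0765) with its holes at -4°, and the spanner is at (0.440, 0.048). First I'm moving over the rod knob.

Emit:
{"name": "jog_arm", "arguments": {"increments": [[[0.94,-0.93,0,0,0,0,1],[0.94,-0.93,0,0,0,0,1],[0.94,-0.93,0,0,0,0,1],[0.94,-0.93,0,0,0,0,1],[0.94,-0.93,0,0,0,0,1]]]}}

```text
time: 0.52
tool_pos: [0.347, -0.4296, 0.3031]
tcp_rot: [-3.072, -0.653, 0.0]
wrist_force: [0.8, 0.2, -0.6]
width: 1.0
grip_force: 0.0
```

Emit:
{"name": "jog_arm", "arguments": {"increments": [[[0.94,-0.93,0,0,0,0,1],[0.94,-0.93,0,0,0,0,1],[0.94,-0.93,0,0,0,0,1],[0.94,-0.93,0,0,0,0,1],[0.94,-0.93,0,0,0,0,1]]]}}

```text
time: 0.93
tool_pos: [0.4189, -0.2447, 0.3035]
tcp_rot: [-3.072, -0.654, 0.0]
wrist_force: [-0.1, 0.5, -0.3]
width: 0.998
grip_force: 0.0
```

Emit:
{"name": "jog_arm", "arguments": {"increments": [[[0.94,-0.93,0,0,0,0,1],[0.94,-0.93,0,0,0,0,1],[0.94,-0.93,0,0,0,0,1],[0.94,-0.93,0,0,0,0,1],[0.94,-0.93,0,0,0,0,1]]]}}

```text
time: 1.35
tool_pos: [0.4908, -0.0598, 0.3036]
tcp_rot: [-3.073, -0.655, 0.0]
wrist_force: [1.0, -0.5, -0.8]
width: 1.004
grip_force: 0.0
```

Emit:
{"name": "jog_arm", "arguments": {"increments": [[[0,0,0,0,0,-1,0],[0,0,0,0,0,-1,0],[0,0,0,0,0,-1,0],[0,0,0,0,0,-1,0],[0,0,0,0,0,-1,0]]]}}

```text
time: 1.77
tool_pos: [0.4905, -0.0614, 0.3033]
tcp_rot: [-2.794, -1.436, 0.001]
wrist_force: [0.0, 0.2, 0.4]
width: 0.496
grip_force: 0.0
```

Emit:
{"name": "jog_arm", "arguments": {"increments": [[[0,0,0,0,0,-1,0],[0,0,0,0,0,-1,0],[0,0,0,0,0,-1,0],[0,0,0,0,0,-1,0],[0,0,0,0,0,-1,0]]]}}

```text
time: 2.18
tool_pos: [0.4904, -0.0617, 0.3033]
tcp_rot: [-2.328, -2.109, 0.001]
wrist_force: [0.6, -0.0, 0.0]
width: 0.5
grip_force: 0.0
```

Emit:
{"name": "jog_arm", "arguments": {"increments": [[[0,0,0,0,0,-1,0],[0,0,0,0,0,-1,0],[0,0,0,0,0,-1,0],[0,0,0,0,0,-1,0],[0,0,0,0,0,-1,0]]]}}

```text
time: 2.6
tool_pos: [0.4904, -0.0618, 0.3033]
tcp_rot: [-1.703, -2.639, 0.001]
wrist_force: [0.3, 0.8, -0.9]
width: 0.498
grip_force: 0.0
```

Emit:
{"name": "jog_arm", "arguments": {"increments": [[[0,0,0,0,0,-1,0],[0,0,0,0,0,-1,0],[0,0,0,0,0,-1,0],[0,0,0,0,0,-1,0],[0,0,0,0,0,-1,0]]]}}

```text
time: 3.02
tool_pos: [0.4904, -0.0617, 0.3034]
tcp_rot: [-0.961, -2.99, 0.0]
wrist_force: [-0.5, 0.2, -0.1]
width: 0.501
grip_force: 0.0
```

Emit:
{"name": "jog_arm", "arguments": {"increments": [[[0,0,0,0,0,-1,0],[0,0,0,0,0,-1,0],[0,0,0,0,0,-1,0],[0,0,0,0,0,-1,0],[0,0,0,0,0,-1,0]]]}}

```text
time: 3.43
tool_pos: [0.4904, -0.0617, 0.3033]
tcp_rot: [-0.155, -3.137, -0.0]
wrist_force: [0.6, -0.9, -0.3]
width: 0.501
grip_force: 0.0
```

Emit:
{"name": "jog_arm", "arguments": {"increments": [[[0,0,0,0,0,-1,0],[0,0,0,0,0,-0.3,0],[0,0,0,0,0,0,0],[0,0,0,0,0,0,0],[0,0,0,0,0,0,0]]]}}

```text
time: 3.85
tool_pos: [0.4906, -0.0618, 0.3036]
tcp_rot: [0.049, -3.141, -0.0]
wrist_force: [0.7, -0.9, 0.3]
width: 0.5
grip_force: 0.0
```

```bash
cat > g.py <<'E'
# usage: g.py x y z yawdeg -> shift in tool units, turn units
import sys; from h import *
s=read_state(); p=s['tool_pos']; R=Rn.from_rotvec(s['tcp_rot']).as_matrix()
yaw=np.degrees(np.arctan2(R[1,0],R[0,0])); tilt=np.degrees(np.arccos(-R[2,2]))
print('t',round(s['time'],2),'pos',p.round(4),'yaw',round(yaw,2),'tilt',round(tilt,2),'q6',round(s['q'][5],2),'F',s['wrist_force'].round(1),'T',s['torque'].round(2),'w',round(s['width'],3),'grip',round(s['grip_force'],1))
if len(sys.argv)>3:
    t=[float(a) for a in sys.argv[1:5]]
    dd=np.array(t[:3])-p; print('shift units (now)',(R.T@dd/.03).round(3))
    if len(t)>3:
        dy=(t[3]-yaw+180)%360-180; M=np.array([[np.cos(np.radians(t[3])),np.sin(np.radians(t[3])),0],[np.sin(np.radians(t[3])),-np.cos(np.radians(t[3])),0],[0,0,-1]])
        print('turn units z',round(-dy/6,3),'shift units after turn',(M.T@dd/.03).round(3))
    e=(Rn.from_matrix(R.T)*Rn.from_matrix(M)).as_rotvec(degrees=True)/6; print('full rot units',e.round(3))
E
python3 g.py .4935 -.0625 .124 182
```

```text
t 3.85 pos [ 0.4906 -0.0618  0.3036] yaw -178.21 tilt 0.03 q6 -1.78 F [ 0.7 -0.9  0.3] T [-0.    0.03  0.07] w 0.5 grip 0.0
shift units (now) [-0.098 -0.028  5.987]
turn units z -0.035 shift units after turn [-0.095 -0.027  5.987]
full rot units [ 0.001 -0.005 -0.035]
```

Emit:
{"name": "jog_arm", "arguments": {"increments": [[[0,0,1,0,0,0,0],[0,0,1,0,0,0,0],[0,0,1,0,0,0,0],[-0.05,0,1,0,0,0,0],[-0.05,0,1,0,0,0,0]]]}}

```text
time: 4.27
tool_pos: [0.4938, -0.0617, 0.1528]
tcp_rot: [-0.049, 3.14, -0.0]
wrist_force: [0.3, -0.5, 0.8]
width: 0.503
grip_force: 0.0
```

Emit:
{"name": "jog_arm", "arguments": {"increments": [[[0,0,0.5,0,0,0,0],[0,0,0.5,0,0,0,0],[0,0,0,0,0,0,0],[0,0,0,0,0,0,-1],[0,0,0,0,0,0,-1]]], "force": 50}}

```text
time: 4.68
tool_pos: [0.4941, -0.0616, 0.1245]
tcp_rot: [-0.05, 3.141, 0.001]
wrist_force: [0.3, -0.1, -7.8]
width: 0.274
grip_force: 49.3
```

Emit:
{"name": "jog_arm", "arguments": {"increments": [[[0,0,0,0,0,0,-1],[0,0,0,0,0,0,-1],[0,0,0,0,0,0,-1],[0,0,0,0,0,0,-1],[0,0,0,0,0,0,-1]]]}}

```text
time: 5.1
tool_pos: [0.4939, -0.0617, 0.1244]
tcp_rot: [-0.051, 3.141, 0.0]
wrist_force: [-0.7, 1.5, -1.4]
width: 0.28
grip_force: 49.6
```

Emit:
{"name": "jog_arm", "arguments": {"increments": [[[-0.2,0,0,0,0,0,-1],[-0.2,0,0,0,0,0,-1],[-0.2,0,0,0,0,0,-1],[-0.2,0,0,0,0,0,-1],[0,0,0,0,0,0,-1]]]}}

```text
time: 5.52
tool_pos: [0.5196, -0.061, 0.1245]
tcp_rot: [-0.051, 3.138, -0.0]
wrist_force: [2.1, 1.1, -0.5]
width: 0.277
grip_force: 50.2
```

```bash
python3 g.py .525 -.0625 .124 182
```

```text
t 5.52 pos [ 0.5196 -0.061   0.1245] yaw -178.15 tilt 0.16 q6 -1.77 F [ 2.1  1.1 -0.5] T [ 0.16 -0.11  0.01] w 0.277 grip 50.2
shift units (now) [-0.177 -0.055  0.016]
turn units z -0.025 shift units after turn [-0.177 -0.055  0.015]
full rot units [-0.003  0.026 -0.025]
```

Emit:
{"name": "jog_arm", "arguments": {"increments": [[[-0.1,0,0,0,0,0,-1],[-0.1,0,0,0,0,0,-1],[0,0,0,0,0,0,-1],[0,0,0,0,0,0,-1],[0,0,0,0,0,0,-1]]]}}

```text
time: 5.93
tool_pos: [0.5251, -0.0609, 0.1244]
tcp_rot: [-0.051, 3.138, -0.001]
wrist_force: [4.9, 0.8, -3.1]
width: 0.278
grip_force: 50.2
```

Emit:
{"name": "jog_arm", "arguments": {"increments": [[[-0.08,0,0,0,0,0,-1],[0,0,0,0,0,0,-1],[0,0,0,0,0,0,-1],[0,0,0,0,0,0,-1],[0,0,0,0,0,0,-1]]]}}

```text
time: 6.35
tool_pos: [0.526, -0.0609, 0.1243]
tcp_rot: [0.051, -3.141, 0.0]
wrist_force: [-1.3, -0.7, 5.2]
width: 0.276
grip_force: 50.9
```

Emit:
{"name": "jog_arm", "arguments": {"increments": [[[-0.08,0,0,0,0,0,-1],[0,0,0,0,0,0,-1],[0,0,0,0,0,0,-1],[0,0,0,0,0,0,-1],[0,0,0,0,0,0,-1]]]}}

```text
time: 6.77
tool_pos: [0.5263, -0.0608, 0.1242]
tcp_rot: [0.051, -3.136, 0.0]
wrist_force: [-9.5, -1.4, 11.5]
width: 0.274
grip_force: 51.7
```

Rod is fully in: it travelled 32 mm and the force rose at the stop. Now I release and go to the spanner.

Emit:
{"name": "jog_arm", "arguments": {"increments": [[[0.05,0,0,0,0,0,0],[0,0,0,0,0,0,0],[0,0,0,0,0,0,0],[0,0,-0.5,0,0,0,0],[0,0,-1,0,0,0,0]]]}}

```text
time: 7.18
tool_pos: [0.5238, -0.0601, 0.1648]
tcp_rot: [0.051, -3.132, -0.003]
wrist_force: [0.2, 0.8, -0.6]
width: 0.501
grip_force: 0.0
```

Emit:
{"name": "jog_arm", "arguments": {"increments": [[[0,0,-1,0,0,0,0],[0,0,-1,0,0,0,0],[0,0,-1,0,0,-0.5,0],[0,0,0,0,0,-0.5,0],[0,0,0,0,0,0,0]]]}}

```text
time: 7.6
tool_pos: [0.5286, -0.0608, 0.2615]
tcp_rot: [-0.217, 3.129, -0.002]
wrist_force: [0.1, -0.3, -0.7]
width: 0.502
grip_force: 0.0
```

```bash
python3 g.py .440 .0478 .106 187.8; python3 - <<'E'
from m import *
im,d,P=snap('side'); X=cloud(P,d)
m=sel(X,(365,225,470,300),.06,.09); 
np.savez('side1.npz',im=im,d=d)
# dark knob pixels
g=cv2.cvtColor(im,cv2.COLOR_BGR2GRAY); k=m&(g<60)&(X[...,1]<-.03)&(X[...,1]>-.1)
desc('knob now',X,k)
E
```

```text
t 7.6 pos [ 0.5286 -0.0608  0.2615] yaw -172.07 tilt 0.3 q6 -1.87 F [ 0.1 -0.3 -0.7] T [0.01 0.02 0.06] w 0.502 grip 0.0
shift units (now) [2.452 4.002 5.164]
turn units z 0.022 shift units after turn [2.435 3.988 5.183]
full rot units [-0.014  0.049  0.022]
knob now 70 med [ 0.5192 -0.0529  0.0748] rect c [520.3 -55.1] size [28.4 17.4] ang 53.1 minmax z [0.061 0.086]
```

Emit:
{"name": "jog_arm", "arguments": {"increments": [[[0.49,0.8,0,0,0,0,0],[0.49,0.8,0,0,0,0,0],[0.49,0.8,0,0,0,0,0],[0.49,0.8,0,0,0,0,0],[0.48,0.8,0,0,0,0,0]]]}}

```text
time: 8.07
tool_pos: [0.436, 0.0489, 0.2565]
tcp_rot: [0.211, -3.13, -0.0]
wrist_force: [0.1, 0.8, 0.4]
width: 0.504
grip_force: 0.0
```

```bash
python3 g.py .440 .0478 .106 187.8; python3 - <<'E'
from m import *
P=viewer.camera_params('side')
for n in('side0','side1'):
    z=np.load(n+'.npz'); X=cloud(P,z['d']); g=cv2.cvtColor(z['im'],cv2.COLOR_BGR2GRAY)
    k=sel(X,(365,225,470,300),.06,.09)&(g<60)&(X[...,1]<-.03)&(X[...,1]>-.1)&(X[...,0]<.535)
    p=X[k]; print(n,len(p),p.min(0).round(4),np.median(p,0).round(4),p.max(0).round(4))
E
```

```text
t 8.07 pos [0.436  0.0489 0.2565] yaw -172.28 tilt 0.25 q6 -1.65 F [0.1 0.8 0.4] T [ 0.1   0.   -0.03] w 0.504 grip 0.0
shift units (now) [-0.148 -0.057  5.017]
turn units z -0.013 shift units after turn [-0.127 -0.054  5.018]
full rot units [ 0.004 -0.041 -0.013]
side0 68 [ 0.4823 -0.0693  0.0635] [ 0.4863 -0.0537  0.0752] [ 0.5046 -0.0455  0.0875]
side1 70 [ 0.5136 -0.0717  0.0613] [ 0.5192 -0.0529  0.0748] [ 0.534  -0.044   0.0863]
```

Rod is confirmed in (the knob moved 32 mm in the view). Descending on the spanner.

Emit:
{"name": "jog_arm", "arguments": {"increments": [[[-0.12,-0.05,1,0,0,0,0],[0,0,1,0,0,0,0],[0,0,1,0,0,0,0],[0,0,0,0,0,0,0],[0,0,0,0,0,0,0]]]}}

```text
time: 8.48
tool_pos: [0.4392, 0.0472, 0.166]
tcp_rot: [0.213, -3.126, -0.0]
wrist_force: [0.1, -0.1, 1.1]
width: 0.505
grip_force: 0.0
```

```bash
python3 g.py .440 .0478 .106 187.8
```

```text
t 8.48 pos [0.4392 0.0472 0.166 ] yaw -172.19 tilt 0.45 q6 -1.66 F [ 0.1 -0.1  1.1] T [ 0.02 -0.01  0.  ] w 0.505 grip 0.0
shift units (now) [-0.045  0.016  1.999]
turn units z 0.002 shift units after turn [-0.029  0.017  2.   ]
full rot units [ 0.007 -0.075  0.002]
```

Emit:
{"name": "jog_arm", "arguments": {"increments": [[[-0.03,0.02,1,0,-0.07,0,0],[0,0,1,0,0,0,0],[0,0,0,0,0,0,0],[0,0,0,0,0,0,-1],[0,0,0,0,0,0,-1]]], "force": 80}}

```text
time: 8.9
tool_pos: [0.4444, 0.0479, 0.1108]
tcp_rot: [-0.214, 3.125, 0.001]
wrist_force: [-0.0, 0.4, 0.6]
width: 0.227
grip_force: 0.0
```

Emit:
{"name": "jog_arm", "arguments": {"increments": [[[0,0,0,0,0,0,-1],[0,0,0,0,0,0,-1],[0,0,0,0,0,0,-1],[0,0,0,0,0,0,-1],[0,0,0,0,0,0,-1]]]}}

```text
time: 9.32
tool_pos: [0.4449, 0.0481, 0.1111]
tcp_rot: [-0.214, 3.123, 0.001]
wrist_force: [-0.6, 0.1, 7.0]
width: 0.151
grip_force: 78.9
```

```bash
python3 g.py .440 .0478 .106 187.8
```

```text
t 9.32 pos [0.4449 0.0481 0.1111] yaw -172.15 tilt 0.67 q6 -1.66 F [-0.6  0.1  7. ] T [-0.01  0.23  0.01] w 0.151 grip 78.9
shift units (now) [0.165 0.013 0.168]
turn units z 0.009 shift units after turn [0.163 0.013 0.17 ]
full rot units [-0.003  0.111  0.009]
```

Emit:
{"name": "jog_arm", "arguments": {"increments": [[[0,0,-0.5,0,0,0,-1],[0,0,-1,0,0,0,-1],[0,0,-1,0,0,0,-1],[0,0,-1,0,0,0,-1],[0,0,-1,0,0,0,-1]]]}}

```text
time: 9.73
tool_pos: [0.4414, 0.0478, 0.2454]
tcp_rot: [-0.215, 3.127, 0.001]
wrist_force: [0.7, 0.3, -1.3]
width: 0.153
grip_force: 78.0
```

Emit:
{"name": "jog_arm", "arguments": {"increments": [[[0,0,-0.5,0,0,1,-1],[0,0,0,0,0,0.97,-1],[0,0,0,0,0,0,-1],[0,0,0,0,0,0,-1],[0,0,0,0,0,0,-1]]]}}

```text
time: 10.15
tool_pos: [0.4411, 0.0478, 0.258]
tcp_rot: [0.105, 3.134, 0.002]
wrist_force: [-0.5, 0.2, -1.6]
width: 0.152
grip_force: 77.9
```

```bash
python3 g.py .6039 .0762 .2051 176; python3 -c "
from h import *
print(read_state()['q'].round(2))
im,d,P=snap('side');np.savez('side2.npz',im=im,d=d);c=im[120:300,200:380];cv2.imwrite('pics/hand.png',cv2.resize(c,(600,600),interpolation=2))"
```

```text
t 10.15 pos [0.4411 0.0478 0.258 ] yaw 176.17 tilt 0.32 q6 -1.45 F [-0.5  0.2 -1.6] T [ 0.01  0.01 -0.04] w 0.152 grip 77.9
shift units (now) [-5.342  1.306  1.795]
turn units z 0.029 shift units after turn [-5.348  1.324  1.764]
full rot units [0.012 0.052 0.029]
[ 0.05 -0.15  2.13  0.    1.16 -1.45]
```

View pics/hand.png

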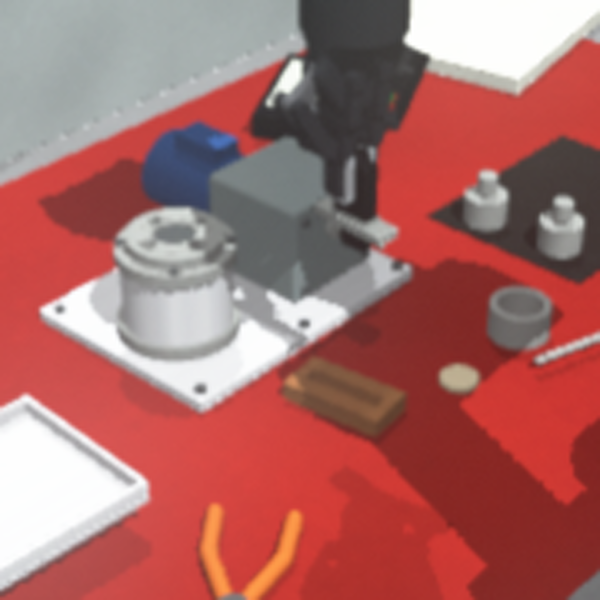

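The side view shows the spanner held level with its plate at (375,228), and the empty rest at (345,395). I'll check the plate in hand against the predicted (0.436, 0.048) while moving over the ring.

Emit:
{"name": "jog_arm", "arguments": {"increments": [[[-0.9,0.22,0,0,0.05,0.03,-1],[-0.9,0.22,0,0,0,0,-1],[-0.9,0.22,0,0,0,0,-1],[-0.9,0.22,0,0,0,0,-1],[-0.9,0.22,0,0,0,0,-1]]]}}

```text
time: 10.62
tool_pos: [0.5796, 0.0713, 0.2578]
tcp_rot: [-0.111, -3.139, -0.002]
wrist_force: [0.4, -0.1, -1.3]
width: 0.152
grip_force: 78.0
```

Emit:
{"name": "jog_arm", "arguments": {"increments": [[[-0.85,0.22,0,0,0,0,-1],[0,0,0,0,0,0,-1],[0,0,0,0,0,0,-1],[0,0,0,0,0,0,-1],[0,0,0,0,0,0,-1]]]}}

```text
time: 11.03
tool_pos: [0.6035, 0.0756, 0.2584]
tcp_rot: [-0.113, -3.139, -0.002]
wrist_force: [0.1, -0.1, -1.8]
width: 0.149
grip_force: 78.0
```

```bash
python3 g.py .6039 .0762 .2051 176; python3 - <<'E'
from m import *
P=viewer.camera_params('side'); z=np.load('side2.npz'); X=cloud(P,z['d'])
m=(X[...,2]>.158)&(X[...,2]<.178)&(abs(X[...,0]-.436)<.06)&(abs(X[...,1]-.048)<.05)
g=cv2.cvtColor(z['im'],cv2.COLOR_BGR2GRAY); desc('plate',X,m&(g>110)); desc('all',X,m)
p=X[m&(g>110)]; print(p.min(0),p.max(0))
m=(X[...,2]>.012)&(X[...,2]<.019)&(abs(X[...,0]-.44)<.07)&(abs(X[...,1]-.048)<.045)
desc('rest',X,m)
im,d,P=snap('top'); X=cloud(P,d); np.savez('top2.npz',im=im,d=d)
m=(X[...,2]>.0125)&(X[...,2]<.019)&(abs(X[...,0]-.44)<.06)&(abs(X[...,1]-.048)<.04); desc('rest top',X,m)
m=(X[...,2]>.158)&(X[...,2]<.18)&(abs(X[...,0]-.6)<.06)&(abs(X[...,1]-.076)<.04); desc('plate top',X,m)
cv2.imwrite('pics/top2.png',cv2.resize(im[100:260,220:380],(600,600),interpolation=2))
E
```

```text
t 11.03 pos [0.6035 0.0756 0.2584] yaw 175.88 tilt 0.07 q6 -1.42 F [ 0.1 -0.1 -1.8] T [ 0.  0. -0.] w 0.149 grip 78.0
shift units (now) [-0.012  0.017  1.778]
turn units z -0.02 shift units after turn [-0.011  0.019  1.778]
full rot units [ 0.011 -0.004 -0.02 ]
plate 106 med [0.4196 0.0563 0.1714] rect c [436.1  54.3] size [68.  23.6] ang 5.0 minmax z [0.159 0.176]
all 154 med [0.425  0.0566 0.1714] rect c [436.3  53.1] size [67.9 23.9] ang 2.5 minmax z [0.159 0.178]
[0.40252468 0.03979102 0.15878291] [0.47025509 0.06388098 0.17631811]
rest 327 med [0.4388 0.0541 0.0166] rect c [441.7  52.2] size [88.  49.2] ang 7.7 minmax z [0.012 0.019]
rest top few 0
plate top few 0
```

View pics/top2.png

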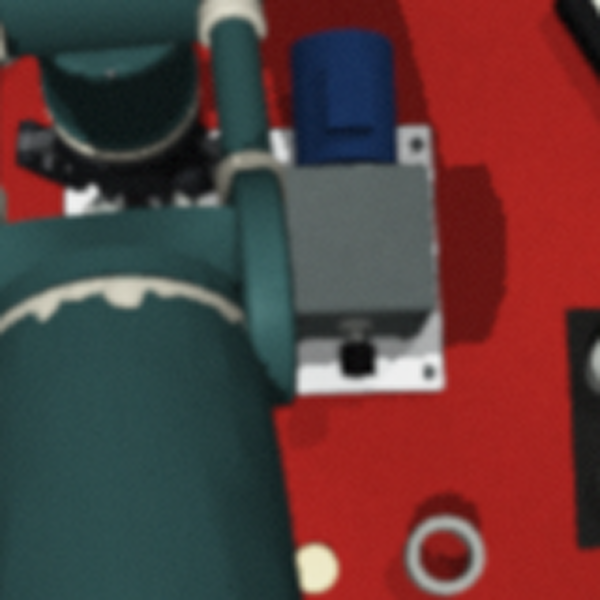

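The top view shows the knob at (357,357) close to the gearbox; the arm hides the ring. The plate in hand is where predicted, so I'm lowering to the ring.

Emit:
{"name": "jog_arm", "arguments": {"increments": [[[-0.01,0.02,0.8,0,0,-0.02,-1],[0,0,0.7,0,0,0,-1],[0,0,0,0,0,0,-1],[0,0,0,0,0,0,-1],[0,0,0,0,0,0,-1]]]}}

```text
time: 11.5
tool_pos: [0.6053, 0.0764, 0.2155]
tcp_rot: [0.11, 3.137, 0.002]
wrist_force: [0.1, -0.3, -0.8]
width: 0.15
grip_force: 78.0
```

Emit:
{"name": "jog_arm", "arguments": {"increments": [[[0,0,0.1,0,0,0,-1],[0,0,0.1,0,0,0,-1],[0,0,0.1,0,0,0,-1],[0,0,0.1,0,0,0,-1],[0,0,0,0,0,0,-1]]]}}

```text
time: 11.92
tool_pos: [0.6049, 0.0764, 0.2017]
tcp_rot: [0.11, 3.139, 0.002]
wrist_force: [0.5, 0.3, -1.4]
width: 0.148
grip_force: 78.0
```

```bash
python3 g.py .6039 .0762 .1971 176
```

```text
t 11.92 pos [0.6049 0.0764 0.2017] yaw 175.97 tilt 0.09 q6 -1.42 F [ 0.5  0.3 -1.4] T [ 0.04 -0.03 -0.02] w 0.148 grip 78.0
shift units (now) [ 0.033 -0.01   0.154]
turn units z -0.005 shift units after turn [ 0.033 -0.009  0.154]
full rot units [ 0.013  0.009 -0.005]
```

No contact 3 mm below the ring top, so the pins are in the holes. Lowering until seated.

Emit:
{"name": "jog_arm", "arguments": {"increments": [[[0,0,0.06,0,0,0,-1],[0,0,0.06,0,0,0,-1],[0,0,0.04,0,0,0,-1],[0,0,0,0,0,0,-1],[0,0,0,0,0,0,-1]]]}}

```text
time: 12.33
tool_pos: [0.6053, 0.0765, 0.1975]
tcp_rot: [0.11, 3.138, 0.002]
wrist_force: [-0.1, 1.0, -0.8]
width: 0.149
grip_force: 78.0
```

Emit:
{"name": "jog_arm", "arguments": {"increments": [[[0,0,0,0,0,0.5,-1],[0,0,0,0,0,0.5,-1],[0,0,0,0,0,0.5,-1],[0,0,0,0,0,0.5,-1],[0,0,0,0,0,0,-1]]]}}

```text
time: 12.75
tool_pos: [0.6051, 0.0756, 0.1976]
tcp_rot: [0.439, 3.109, -0.0]
wrist_force: [-0.4, -3.7, -1.6]
width: 0.153
grip_force: 78.2
```

```bash
python3 g.py .6039 .0762 .1971 164
```

```text
t 12.75 pos [0.6051 0.0756 0.1976] yaw 163.93 tilt 0.09 q6 -1.21 F [-0.4 -3.7 -1.6] T [-0.7   0.15  0.1 ] w 0.153 grip 78.2
shift units (now) [0.046 0.009 0.017]
turn units z -0.011 shift units after turn [0.046 0.009 0.017]
full rot units [-0.     0.015 -0.011]
```

Emit:
{"name": "jog_arm", "arguments": {"increments": [[[0,-0.04,0,0,0,0.6,-1],[0,-0.01,0,0,0,0.6,-1],[0,-0.01,0,0,0,0.6,-1],[0,-0.01,0,0,0,0.6,-1],[0,-0.01,0,0,0,0.6,-1]]]}}

```text
time: 13.17
tool_pos: [0.6043, 0.0735, 0.1976]
tcp_rot: [0.92, 3.002, 0.0]
wrist_force: [-1.2, -3.5, -0.5]
width: 0.151
grip_force: 78.2
```

Emit:
{"name": "jog_arm", "arguments": {"increments": [[[0,-0.01,0,0,0,0.6,-1],[0,-0.01,0,0,0,0.6,-1],[0,-0.01,0,0,0,0.6,-1],[0,-0.01,0,0,0,0.6,-1],[0,0,0,0,0,0,-1]]]}}

```text
time: 13.58
tool_pos: [0.6033, 0.0723, 0.1976]
tcp_rot: [1.288, 2.864, 0.0]
wrist_force: [-0.8, -4.4, -0.5]
width: 0.15
grip_force: 78.3
```

```bash
python3 g.py .6010 .0722 .1971 120
```

```text
t 13.58 pos [0.6033 0.0723 0.1976] yaw 131.59 tilt 0.06 q6 -0.65 F [-0.8 -4.4 -0.5] T [-0.99  0.3   0.07] w 0.15 grip 78.3
shift units (now) [ 0.049 -0.061  0.016]
turn units z 1.931 shift units after turn [ 0.035 -0.069  0.016]
full rot units [0.006 0.009 1.931]
```

Emit:
{"name": "jog_arm", "arguments": {"increments": [[[0,-0.03,0,0,0,0.5,-1],[0,-0.01,0,0,0,0.5,-1],[0,0,0,0,0,0,-1],[0,0,0,0,0,0,-1],[0,0,0,0,0,0,-1]]]}}

```text
time: 14.0
tool_pos: [0.6026, 0.072, 0.1975]
tcp_rot: [1.432, 2.795, 0.002]
wrist_force: [-1.7, -4.9, 0.9]
width: 0.15
grip_force: 78.3
```

```bash
python3 g.py .6010 .0722 .1971 120
```

```text
t 14.0 pos [0.6026 0.072  0.1975] yaw 125.76 tilt 0.09 q6 -0.55 F [-1.7 -4.9  0.9] T [-1.03  0.28  0.11] w 0.15 grip 78.3
shift units (now) [ 0.037 -0.04   0.015]
turn units z 0.96 shift units after turn [ 0.033 -0.044  0.015]
full rot units [0.014 0.005 0.96 ]
```

Emit:
{"name": "jog_arm", "arguments": {"increments": [[[0,-0.01,0,0,0,0.5,-1],[0,-0.01,0,0,0,0.5,-1],[0,0,0,0,0,0,-1],[0,0,0,0,0,0,-1],[0,0,0,0,0,0,-1]]]}}

```text
time: 14.42
tool_pos: [0.6019, 0.0718, 0.1974]
tcp_rot: [1.577, 2.716, 0.002]
wrist_force: [-0.7, -5.4, -1.0]
width: 0.154
grip_force: 78.3
```

```bash
python3 g.py .6010 .0722 .1971 120
```

```text
t 14.42 pos [0.6019 0.0718 0.1974] yaw 119.73 tilt 0.07 q6 -0.44 F [-0.7 -5.4 -1. ] T [-0.99  0.41  0.1 ] w 0.154 grip 78.3
shift units (now) [ 0.026 -0.021  0.011]
turn units z -0.046 shift units after turn [ 0.026 -0.021  0.011]
full rot units [ 0.012 -0.001 -0.046]
```

Emit:
{"name": "jog_arm", "arguments": {"increments": [[[0,-0.01,0,0,0,0.5,-1],[0,-0.01,0,0,0,0.5,-1],[0,0,0,0,0,0,-1],[0,0,0,0,0,0,-1],[0,0,0,0,0,0,-1]]]}}

```text
time: 14.83
tool_pos: [0.6013, 0.0717, 0.1973]
tcp_rot: [1.718, 2.63, 0.002]
wrist_force: [-1.5, -5.3, 0.1]
width: 0.15
grip_force: 78.3
```

```bash
python3 g.py .6010 .0722 .1971 114
```

```text
t 14.83 pos [0.6013 0.0717 0.1973] yaw 113.69 tilt 0.07 q6 -0.34 F [-1.5 -5.3  0.1] T [-0.86  0.54  0.09] w 0.15 grip 78.3
shift units (now) [ 0.019 -0.002  0.008]
turn units z -0.051 shift units after turn [ 0.019 -0.002  0.008]
full rot units [ 0.01  -0.005 -0.051]
```

Emit:
{"name": "jog_arm", "arguments": {"increments": [[[0,-0.01,0,0,0,0.5,-1],[0,-0.01,0,0,0,0.5,-1],[0,0,0,0,0,0,-1],[0,0,0,0,0,0,-1],[0,0,0,0,0,0,-1]]]}}

```text
time: 15.25
tool_pos: [0.6007, 0.0716, 0.1973]
tcp_rot: [-1.854, -2.536, -0.002]
wrist_force: [-2.8, -4.4, -0.7]
width: 0.15
grip_force: 78.3
```

```bash
python3 g.py .6010 .0722 .1971 108
```

```text
t 15.25 pos [0.6007 0.0716 0.1973] yaw 107.67 tilt 0.08 q6 -0.23 F [-2.8 -4.4 -0.7] T [-0.8   0.62  0.11] w 0.15 grip 78.3
shift units (now) [0.014 0.016 0.006]
turn units z -0.054 shift units after turn [0.014 0.016 0.005]
full rot units [ 0.009 -0.009 -0.054]
```

Emit:
{"name": "jog_arm", "arguments": {"increments": [[[0,-0.01,0,0,0,0.5,-1],[0,0,0,0,0,0,-1],[0,0,0,0,0,0,-1],[0,0,0,0,0,0,-1],[0,0,0,0,0,0,-1]]]}}

```text
time: 15.67
tool_pos: [0.6004, 0.0716, 0.1972]
tcp_rot: [-1.919, -2.487, -0.002]
wrist_force: [-2.3, -5.0, -0.6]
width: 0.148
grip_force: 78.2
```

```bash
python3 g.py .6010 .0722 .1971 105
```

```text
t 15.67 pos [0.6004 0.0716 0.1972] yaw 104.67 tilt 0.08 q6 -0.18 F [-2.3 -5.  -0.6] T [-0.78  0.56  0.12] w 0.148 grip 78.2
shift units (now) [0.015 0.026 0.005]
turn units z -0.055 shift units after turn [0.015 0.026 0.004]
full rot units [ 0.008 -0.01  -0.055]
```

Emit:
{"name": "jog_arm", "arguments": {"increments": [[[0,-0.01,0,0,0,0.5,-1],[0,0,0,0,0,0,-1],[0,0,0,0,0,0,-1],[0,0,0,0,0,0,-1],[0,0,0,0,0,0,-1]]]}}

```text
time: 16.08
tool_pos: [0.6001, 0.0716, 0.1972]
tcp_rot: [-1.984, -2.435, -0.002]
wrist_force: [-3.4, -3.9, -1.4]
width: 0.149
grip_force: 78.3
```

```bash
python3 g.py .6010 .0722 .1971 102
```

```text
t 16.08 pos [0.6001 0.0716 0.1972] yaw 101.66 tilt 0.08 q6 -0.13 F [-3.4 -3.9 -1.4] T [-0.78  0.66  0.12] w 0.149 grip 78.3
shift units (now) [0.014 0.035 0.003]
turn units z -0.057 shift units after turn [0.014 0.035 0.003]
full rot units [ 0.007 -0.012 -0.058]
```

Emit:
{"name": "jog_arm", "arguments": {"increments": [[[0,-0.01,0,0,0,0.5,-1],[0,0,0,0,0,0,-1],[0,0,0,0,0,0,-1],[0,0,0,0,0,0,-1],[0,0,0,0,0,0,-1]]]}}

```text
time: 16.5
tool_pos: [0.5997, 0.0715, 0.1972]
tcp_rot: [-2.045, -2.385, -0.001]
wrist_force: [-2.9, -3.9, -0.7]
width: 0.149
grip_force: 78.6
```

```bash
python3 g.py .6010 .0722 .1971 99
```

```text
t 16.5 pos [0.5997 0.0715 0.1972] yaw 98.77 tilt 0.05 q6 -0.08 F [-2.9 -3.9 -0.7] T [-0.77  0.73  0.77] w 0.149 grip 78.6
shift units (now) [0.015 0.047 0.003]
turn units z -0.038 shift units after turn [0.015 0.047 0.003]
full rot units [ 0.004 -0.007 -0.038]
```

The torque jumped from 0.12 to 0.77 N m, so the ring is at its stop. I back off within the slack, lift, and turn back toward the rest.

Emit:
{"name": "jog_arm", "arguments": {"increments": [[[0,0,0,0,0,-0.35,-1],[0,0,0,0,0,0,-1],[0,0,-0.15,0,0,0,-1],[0,0,-0.2,0,0,0,-1],[0,0,-0.3,0,0,0,-1]]]}}

```text
time: 16.92
tool_pos: [0.6008, 0.0721, 0.2176]
tcp_rot: [2.005, 2.417, 0.007]
wrist_force: [0.3, -0.7, -0.4]
width: 0.152
grip_force: 78.3
```

Emit:
{"name": "jog_arm", "arguments": {"increments": [[[0,0,-0.5,0,0,0,-1],[0,0,-0.9,0,0,0,-1],[0,0,0,0,0,-1,-1],[0,0,0,0,0,-1,-1],[0,0,0,0,0,-1,-1]]]}}

```text
time: 17.33
tool_pos: [0.6019, 0.072, 0.2623]
tcp_rot: [1.593, 2.701, 0.01]
wrist_force: [-0.7, -0.1, -2.3]
width: 0.146
grip_force: 78.3
```

Emit:
{"name": "jog_arm", "arguments": {"increments": [[[0,0,0,0,0,-1,-1],[0,0,0,0,0,-1,-1],[0,0,0,0,0,-1,-1],[0,0,0,0,0,-1,-1],[0,0,0,0,0,-1,-1]]]}}

```text
time: 17.75
tool_pos: [0.6015, 0.0719, 0.2612]
tcp_rot: [0.84, 3.022, 0.007]
wrist_force: [-0.6, -0.9, -1.9]
width: 0.153
grip_force: 78.3
```

Emit:
{"name": "jog_arm", "arguments": {"increments": [[[0,0,0,0,0,-1,-1],[0,0,0,0,0,-1,-1],[0,0,0,0,0,-1,-1],[0,0,0,0,0,-1,-1],[0,0,0,0,0,-1,-1]]]}}

```text
time: 18.17
tool_pos: [0.6015, 0.0719, 0.2612]
tcp_rot: [0.029, 3.135, 0.004]
wrist_force: [0.3, -0.7, -1.0]
width: 0.149
grip_force: 78.3
```

Emit:
{"name": "jog_arm", "arguments": {"increments": [[[0,0,0,0,0,-1,-1],[0,0,0,0,0,-0.5,-1],[0,0,0,0,0,0,-1],[0,0,0,0,0,0,-1],[0,0,0,0,0,0,-1]]]}}

```text
time: 18.58
tool_pos: [0.6008, 0.0716, 0.2601]
tcp_rot: [-0.207, 3.131, 0.003]
wrist_force: [-0.4, 0.3, -1.6]
width: 0.151
grip_force: 78.3
```

```bash
python3 g.py .4449 .0481 .1111 187.8
```

```text
t 18.58 pos [0.6008 0.0716 0.2601] yaw -172.42 tilt 0.26 q6 -1.63 F [-0.4  0.3 -1.6] T [-0.02  0.   -0.03] w 0.151 grip 78.3
shift units (now) [ 5.276 -0.098  4.945]
turn units z -0.037 shift units after turn [ 5.255 -0.071  4.968]
full rot units [ 0.013  0.041 -0.037]
```

Emit:
{"name": "jog_arm", "arguments": {"increments": [[[0.9,-0.02,0,0.01,0.04,-0.04,-1],[0.9,-0.01,0,0,0,0,-1],[0.9,-0.01,0,0,0,0,-1],[0.9,-0.01,0,0,0,0,-1],[0.9,-0.01,0,0,0,0,-1]]]}}

```text
time: 19.0
tool_pos: [0.4657, 0.0511, 0.2595]
tcp_rot: [0.215, -3.133, -0.0]
wrist_force: [-0.1, -0.5, -0.8]
width: 0.156
grip_force: 78.3
```

Emit:
{"name": "jog_arm", "arguments": {"increments": [[[0.75,-0.01,0,0,0,0,-1],[0,0,1,0,0,0,-1],[0,0,1,0,0,0,-1],[0,0,1,0,0,0,-1],[0,0,0,0,0,0,-1]]]}}

```text
time: 19.42
tool_pos: [0.4401, 0.0475, 0.1644]
tcp_rot: [0.214, -3.123, -0.0]
wrist_force: [-1.8, 0.3, -3.1]
width: 0.15
grip_force: 78.2
```

```bash
python3 g.py .4449 .0481 .1111 187.8;  python3 - <<'E'
from m import *
im,d,P=snap('side'); X=cloud(P,d); z=.1715-.258+read_state()['tool_pos'][2]
m=(X[...,2]>z-.012)&(X[...,2]<z+.006)&(abs(X[...,0]-.436)<.06)&(abs(X[...,1]-.048)<.05)
g=cv2.cvtColor(im,cv2.COLOR_BGR2GRAY); desc('plate',X,m&(g>110)); desc('all',X,m)
c=im[110:290,220:400];cv2.imwrite('pics/hand2.png',cv2.resize(c,(600,600),interpolation=2))
E
```

```text
t 19.42 pos [0.4401 0.0475 0.1644] yaw -172.16 tilt 0.66 q6 -1.66 F [-1.8  0.3 -3.1] T [0.04 0.07 0.02] w 0.15 grip 78.2
shift units (now) [-0.183 -0.005  1.773]
turn units z 0.007 shift units after turn [-0.162 -0.003  1.775]
full rot units [ 0.01  -0.11   0.007]
plate 30 med [0.4592 0.0567 0.0779] rect c [436.4  56.2] size [17.6 66.5] ang 84.0 minmax z [0.071 0.083]
all 160 med [0.4242 0.0542 0.0785] rect c [433.2  49.1] size [67.6 23.1] ang 10.8 minmax z [0.069 0.086]
```

View pics/hand2.png

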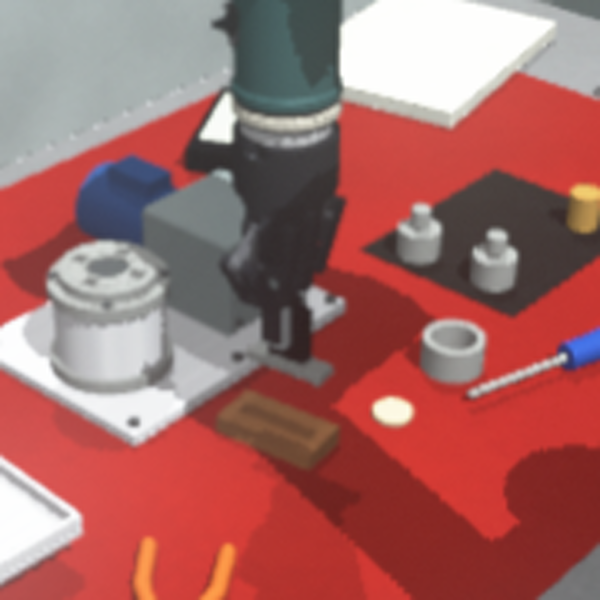

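The spanner hangs level above the rest, with the plate at (290,360) and the slot at (278,425); the weights still stand on the pad. Lowering into the slot.

Emit:
{"name": "jog_arm", "arguments": {"increments": [[[-0.16,0,0.5,0,-0.1,0,-1],[0,0,0.5,0,0,0,-1],[0,0,0.3,0,0,0,-1],[0,0,0,0,0,0,-1],[0,0,0,0,0,0,-1]]]}}

```text
time: 19.88
tool_pos: [0.4498, 0.0484, 0.1312]
tcp_rot: [-0.216, 3.125, 0.001]
wrist_force: [0.1, 0.4, -1.9]
width: 0.148
grip_force: 78.3
```

```bash
python3 g.py .4449 .0481 .1111 187.8; python3 -c "
from h import *
print(read_state()['q'].round(3))"
```

```text
t 19.88 pos [0.4498 0.0484 0.1312] yaw -172.1 tilt 0.51 q6 -1.66 F [ 0.1  0.4 -1.9] T [ 0.   -0.01 -0.01] w 0.148 grip 78.3
shift units (now) [0.169 0.011 0.668]
turn units z 0.016 shift units after turn [0.163 0.011 0.669]
full rot units [0.001 0.086 0.016]
[ 5.200e-02  2.000e-02  2.232e+00  1.000e-03  8.810e-01 -1.658e+00]
```

Emit:
{"name": "jog_arm", "arguments": {"increments": [[[0.16,0.01,0.1,0,0.08,0.02,-1],[0,0,0.1,0,0,0,-1],[0,0,0,0,0,0,-1],[0,0,0,0,0,0,-1],[0,0,0,0,0,0,-1]]]}}

```text
time: 20.3
tool_pos: [0.4446, 0.048, 0.1245]
tcp_rot: [-0.213, 3.134, 0.0]
wrist_force: [0.3, -0.8, -1.2]
width: 0.152
grip_force: 78.3
```

```bash
python3 g.py .4449 .0481 .1111 187.8
```

```text
t 20.3 pos [0.4446 0.048  0.1245] yaw -172.21 tilt 0.04 q6 -1.65 F [ 0.3 -0.8 -1.2] T [ 0.01 -0.06 -0.03] w 0.152 grip 78.3
shift units (now) [-0.009  0.001  0.447]
turn units z -0.001 shift units after turn [-0.01   0.001  0.447]
full rot units [ 0.     0.006 -0.001]
```

Emit:
{"name": "jog_arm", "arguments": {"increments": [[[0,0,0.15,0,0,0,-1],[0,0,0.15,0,0,0,-1],[0,0,0.1,0,0,0,-1],[0,0,0,0,0,0,-1],[0,0,0,0,0,0,-1]]]}}

```text
time: 20.72
tool_pos: [0.4442, 0.048, 0.1118]
tcp_rot: [0.213, -3.133, -0.0]
wrist_force: [-0.5, 0.1, -1.5]
width: 0.148
grip_force: 78.5
```

Emit:
{"name": "jog_arm", "arguments": {"increments": [[[0,0,0.05,0,0,0,-1],[0,0,0,0,0,0,-1],[0,0,0,0,0,0,-1],[0,0,0,0,0,0,-1],[0,0,0,0,0,0,-1]]]}}

```text
time: 21.13
tool_pos: [0.4446, 0.048, 0.1111]
tcp_rot: [-0.213, 3.134, 0.0]
wrist_force: [-1.6, 0.0, 4.2]
width: 0.151
grip_force: 78.9
```

```bash
python3 g.py .4449 .0481 .1111 187.8
```

```text
t 21.13 pos [0.4446 0.048  0.1111] yaw -172.21 tilt 0.02 q6 -1.65 F [-1.6  0.   4.2] T [-0.02  0.28  0.01] w 0.151 grip 78.9
shift units (now) [-0.011  0.    -0.001]
turn units z -0.001 shift units after turn [-0.011  0.    -0.001]
full rot units [ 0.     0.003 -0.001]
```

The spanner is seated at its original height. Releasing and lifting.

Emit:
{"name": "jog_arm", "arguments": {"increments": [[[0,0,0,0,0,0,0],[0,0,0,0,0,0,0],[0,0,0,0,0,0,0],[0,0,-0.5,0,0,0,0],[0,0,-1,0,0,0,0]]]}}

```text
time: 21.55
tool_pos: [0.4413, 0.0478, 0.1525]
tcp_rot: [0.213, -3.126, -0.0]
wrist_force: [-0.0, -0.2, -0.6]
width: 0.499
grip_force: 0.0
```

Emit:
{"name": "jog_arm", "arguments": {"increments": [[[0,0,-1,0,0,0,0],[0,0,-1,0,0,0,0],[0,0,-1,0,0,0.5,0],[0,0,-0.5,0,0,0.5,0],[0,0,0,0,0,0,0]]]}}

```text
time: 21.97
tool_pos: [0.4471, 0.0482, 0.2654]
tcp_rot: [-0.047, 3.132, 0.001]
wrist_force: [-0.6, 0.0, 0.2]
width: 0.499
grip_force: 0.0
```

```bash
python3 g.py .526 -.061 .124 182
```

```text
t 21.97 pos [0.4471 0.0482 0.2654] yaw -178.3 tilt 0.52 q6 -1.55 F [-0.6  0.   0.2] T [ 0.   -0.03 -0.  ] w 0.499 grip 0.0
shift units (now) [-2.478 -3.716  4.735]
turn units z -0.05 shift units after turn [-2.502 -3.728  4.713]
full rot units [ 0.002  0.087 -0.05 ]
```

Emit:
{"name": "jog_arm", "arguments": {"increments": [[[-0.5,-0.75,0,0,0,-0.05,0],[-0.5,-0.75,0,0,0,0,0],[-0.5,-0.75,0,0,0,0,0],[-0.5,-0.75,0,0,0,0,0],[-0.5,-0.73,0,0,0,0,0]]]}}

```text
time: 22.38
tool_pos: [0.5233, -0.0621, 0.259]
tcp_rot: [0.059, -3.139, -0.001]
wrist_force: [0.6, 0.1, -0.2]
width: 0.501
grip_force: 0.0
```

Emit:
{"name": "jog_arm", "arguments": {"increments": [[[0,0,0.5,0,0,0,0],[0,0,0.5,0,0,0,0],[0,0,0,0,0,0,0],[0,0,0,0,0,0,0],[0,0,0,0,0,0,0]]]}}

```text
time: 22.8
tool_pos: [0.5231, -0.061, 0.2303]
tcp_rot: [0.059, -3.14, -0.0]
wrist_force: [1.1, 0.4, 0.5]
width: 0.498
grip_force: 0.0
```

```bash
python3 g.py .526 -.061 .124 182; python3 - <<'E'
from m import *
im,d,P=snap('side'); c=im[130:290,200:400];cv2.imwrite('pics/chk.png',cv2.resize(c,(750,600),interpolation=2))
E
```

```text
t 22.8 pos [ 0.5231 -0.061   0.2303] yaw -177.86 tilt 0.05 q6 -1.77 F [1.1 0.4 0.5] T [0.07 0.01 0.01] w 0.498 grip 0.0
shift units (now) [-0.1   -0.006  3.544]
turn units z 0.023 shift units after turn [-0.097 -0.005  3.544]
full rot units [ 0.003 -0.008  0.023]
```

View pics/chk.png

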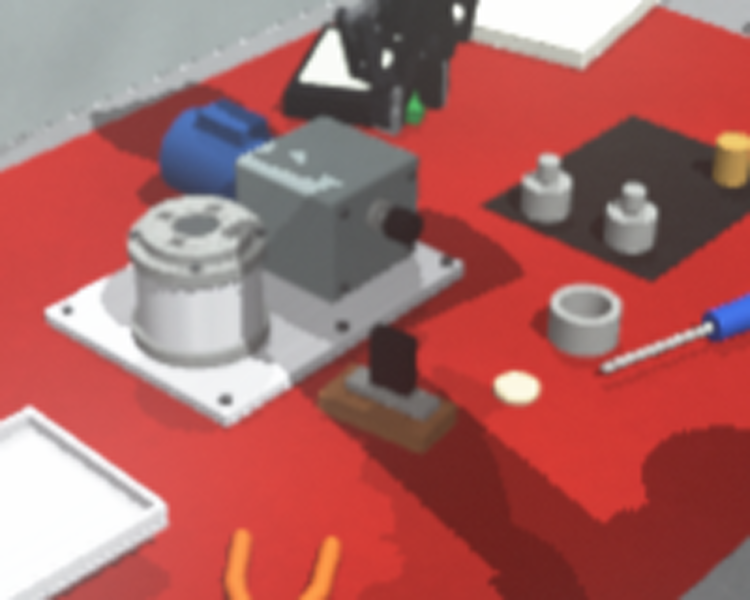

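The spanner stands in its rest at (392,375), the knob is fully in at (402,225), and the ring's holes have turned. Now I pull the rod out 16 mm.

Emit:
{"name": "jog_arm", "arguments": {"increments": [[[-0.05,0,1,0,0,0,0],[0,0,1,0,0,0,0],[0,0,1,0,0,0,0],[0,0,0.5,0,0,0,0],[0,0,0,0,0,0,0]]]}}

```text
time: 23.27
tool_pos: [0.5223, -0.0603, 0.1225]
tcp_rot: [0.059, -3.135, -0.002]
wrist_force: [-0.3, 0.5, 0.1]
width: 0.499
grip_force: 0.0
```

Emit:
{"name": "jog_arm", "arguments": {"increments": [[[0,0,0,0,0,0,-1],[0,0,0,0,0,0,-1],[0,0,0,0,0,0,-1],[0,0,0,0,0,0,-1],[0,0,0,0,0,0,-1]]], "force": 50}}

```text
time: 23.68
tool_pos: [0.5257, -0.0609, 0.1272]
tcp_rot: [-0.057, 3.139, 0.0]
wrist_force: [-1.8, 1.9, 1.1]
width: 0.274
grip_force: 49.6
```

Emit:
{"name": "jog_arm", "arguments": {"increments": [[[0.1,0,0,0,0,0,-1],[0.1,0,0,0,0,0,-1],[0.1,0,0,0,0,0,-1],[0.1,0,0,0,0,0,-1],[0.08,0,0,0,0,0,-1]]]}}

```text
time: 24.1
tool_pos: [0.5103, -0.0614, 0.1271]
tcp_rot: [0.057, -3.141, -0.001]
wrist_force: [-0.2, 4.4, 5.7]
width: 0.273
grip_force: 51.0
```

Emit:
{"name": "jog_arm", "arguments": {"increments": [[[0,0,0,0,0,0,-1],[0,0,0,0,0,0,-1],[0,0,0,0,0,0,-1],[0,0,0,0,0,0,-1],[0,0,0,0,0,0,-1]]]}}

```text
time: 24.52
tool_pos: [0.5102, -0.0614, 0.1271]
tcp_rot: [0.057, -3.141, -0.001]
wrist_force: [-3.4, 4.8, 8.1]
width: 0.277
grip_force: 51.0
```

Emit:
{"name": "jog_arm", "arguments": {"increments": [[[0,0,0,0,0,0,0],[0,0,0,0,0,0,0],[0,0,0,0,0,0,0],[0,0,-0.5,0,0,0,0],[0,0,-1,0,0,0,0]]]}}

```text
time: 24.93
tool_pos: [0.5073, -0.0614, 0.1671]
tcp_rot: [0.057, -3.132, -0.002]
wrist_force: [-0.4, -0.4, -0.2]
width: 0.5
grip_force: 0.0
```

Emit:
{"name": "jog_arm", "arguments": {"increments": [[[0,0,-1,0,0,0,0.5],[0,0,-1,0,0,0,0.5],[0,0,-1,0,0,0,0.5],[0,0,0,0,0,0,0.5],[0,0,0,0,0,0,0.5]]]}}

```text
time: 25.35
tool_pos: [0.512, -0.0622, 0.2634]
tcp_rot: [-0.057, 3.135, -0.002]
wrist_force: [0.8, -1.2, -0.4]
width: 0.75
grip_force: 0.0
```

```bash
cat > w.py <<'E'
from m import *
def wts(tag):
    z={}
    for n in('top','side'):
        im,d,P=snap(n); X=cloud(P,d); np.savez(f'{n}_{tag}.npz',im=im,d=d)
        hsv=cv2.cvtColor(im,cv2.COLOR_BGR2HSV)
        for nm,(cx,cy,rx,ry),(a,b) in (('pad',(.49,-.33,.13,.16),(.02,.056)),('pan',(.514,.317,.066,.066),(.05,.09))):
            m=(abs(X[...,0]-cx)<rx)&(abs(X[...,1]-cy)<ry)&(X[...,2]>a)&(X[...,2]<b)
            k,l,st,c=cv2.connectedComponentsWithStats(m.astype(np.uint8),connectivity=8)
            for i in range(1,k):
                if st[i,4]>15:
                    mm=l==i; p=X[mm]; top=p[p[:,2]>p[:,2].max()-.008]
                    print(n,nm,'sat',int(np.median(hsv[...,1][mm])),end=' '); desc('',X,mm); print('    top med',np.median(top,0).round(4))
        if n=='side':
            g=cv2.cvtColor(im,cv2.COLOR_BGR2GRAY); k=(X[...,2]>.06)&(X[...,2]<.09)&(g<60)&(X[...,1]<-.03)&(X[...,1]>-.1)&(X[...,0]<.535)&(X[...,0]>.46)
            p=X[k]; print('rod knob',len(p),p.min(0).round(4),np.median(p,0).round(4),p.max(0).round(4)) if len(p) else 0
E
python3 g.py .5325 -.2447 .18 180; python3 -c "from w import *; wts('a')"
```

```text
t 25.35 pos [ 0.512  -0.0622  0.2634] yaw -177.91 tilt 0.34 q6 -1.78 F [ 0.8 -1.2 -0.4] T [-0.02  0.03  0.01] w 0.75 grip 0.0
shift units (now) [-0.446 -6.102  2.79 ]
turn units z 0.348 shift units after turn [-0.684 -6.085  2.779]
full rot units [-0.013  0.054  0.348]
top pad sat 9  166 med [ 0.53   -0.2457  0.0308] rect c [ 532.6 -249.6] size [29.9 39.6] ang 85.7 minmax z [0.02  0.055]
    top med [ 0.5341 -0.2463  0.0499]
top pad sat 9  178 med [ 0.4545 -0.2524  0.0307] rect c [ 456.4 -253.3] size [36.4 36.5] ang 89.5 minmax z [0.023 0.054]
    top med [ 0.4559 -0.2555  0.0495]
top pad sat 156  123 med [ 0.4538 -0.3931  0.0374] rect c [ 453.4 -394.9] size [27.8 28.7] ang 84.1 minmax z [0.021 0.043]
    top med [ 0.4539 -0.3948  0.0385]
side pad sat 140  78 med [ 0.4464 -0.3849  0.0347] rect c [ 448.6 -389.9] size [28.1 32.7] ang 42.7 minmax z [0.02  0.039]
    top med [ 0.4483 -0.3876  0.0367]
side pad sat 5  116 med [ 0.5265 -0.2365  0.03  ] rect c [ 528.3 -237.2] size [37.3 42.4] ang 44.2 minmax z [0.02  0.051]
    top med [ 0.529  -0.2394  0.0485]
side pad sat 5  127 med [ 0.4495 -0.2447  0.029 ] rect c [ 451.2 -245.7] size [38.7 34.4] ang 29.3 minmax z [0.02  0.052]
    top med [ 0.4509 -0.248   0.0487]
rod knob 65 [ 0.4975 -0.0691  0.0621] [ 0.5032 -0.0532  0.0759] [ 0.518  -0.0458  0.0844]
```

Rod is at the middle click (knob moved 16 mm). Weights are unmoved at (0.533,-0.245) and (0.456,-0.254). Taking weight 1 by its disc.

Emit:
{"name": "jog_arm", "arguments": {"increments": [[[0,0,0,0,0.05,0.35,0.5],[-0.1,-1,0,0,0,0,0.5],[-0.1,-1,0,0,0,0,0.5],[-0.1,-1,0,0,0,0,0.5],[-0.1,-1,0,0,0,0,0.5]]]}}

```text
time: 25.87
tool_pos: [0.5213, -0.1823, 0.2581]
tcp_rot: [0.001, -3.132, -0.002]
wrist_force: [-0.1, 0.5, 0.6]
width: 0.752
grip_force: 0.0
```

Emit:
{"name": "jog_arm", "arguments": {"increments": [[[-0.15,-1,0,0,0,0,0.5],[-0.15,-1,0,0,0,0,0.5],[0,0,1,0,0,0,0.5],[0,0,1,0,0,0,0.5],[0,0,0.5,0,0,0,0.5]]]}}

```text
time: 26.28
tool_pos: [0.528, -0.2412, 0.1796]
tcp_rot: [-0.003, -3.129, -0.006]
wrist_force: [-1.2, 1.4, -0.2]
width: 0.754
grip_force: 0.0
```

Emit:
{"name": "jog_arm", "arguments": {"increments": [[[0,0,0,0,0,0,0.5],[0,0,0,0,0,0,0.5],[0,0,0,0,0,0,0.5],[0,0,0,0,0,0,0.5],[0,0,0,0,0,0,0.5]]]}}

```text
time: 26.7
tool_pos: [0.5321, -0.2419, 0.1873]
tcp_rot: [0.0, -3.139, 0.002]
wrist_force: [0.6, -0.4, -0.2]
width: 0.748
grip_force: 0.0
```

```bash
python3 g.py .5325 -.245 .08 180
```

```text
t 26.7 pos [ 0.5321 -0.2419  0.1873] yaw -179.98 tilt 0.16 q6 -2.04 F [ 0.6 -0.4 -0.2] T [ 0.02 -0.04 -0.01] w 0.748 grip 0.0
shift units (now) [-0.024 -0.098  3.577]
turn units z 0.003 shift units after turn [-0.015 -0.103  3.577]
full rot units [-0.013 -0.024  0.003]
```

Emit:
{"name": "jog_arm", "arguments": {"increments": [[[-0.01,-0.1,1,0,0,0,0.5],[0,0,1,0,0,0,0.5],[0,0,1,0,0,0,0.5],[0,0,0.5,0,0,0,0.5],[0,0,0,0,0,0,0.5]]]}}

```text
time: 27.12
tool_pos: [0.5286, -0.2434, 0.0775]
tcp_rot: [0.0, -3.131, -0.004]
wrist_force: [-0.7, -0.5, -0.2]
width: 0.753
grip_force: 0.0
```

Emit:
{"name": "jog_arm", "arguments": {"increments": [[[0,0,0,0,0,0,0.5],[0,0,0,0,0,0,0.5],[0,0,0,0,0,0,0.5],[0,0,0,0,0,0,-1],[0,0,0,0,0,0,-1]]], "force": 60}}

```text
time: 27.53
tool_pos: [0.5318, -0.2451, 0.0823]
tcp_rot: [-0.0, -3.139, 0.002]
wrist_force: [0.3, 0.1, -0.4]
width: 0.478
grip_force: 0.0
```

Emit:
{"name": "jog_arm", "arguments": {"increments": [[[0,0,0,0,0,0,-1],[0,0,0,0,0,0,-1],[0,0,0,0,0,0,-1],[0,0,0,0,0,0,-1],[0,0,0,0,0,0,-1]]]}}

```text
time: 27.95
tool_pos: [0.532, -0.2451, 0.0826]
tcp_rot: [-0.0, -3.139, 0.002]
wrist_force: [-1.3, 1.3, 5.8]
width: 0.447
grip_force: 60.2
```

```bash
python3 g.py .5325 -.245 .08 180
```

```text
t 27.95 pos [ 0.532  -0.2451  0.0826] yaw 179.99 tilt 0.16 q6 -2.04 F [-1.3  1.3  5.8] T [ 0.08  0.11 -0.01] w 0.447 grip 60.2
shift units (now) [-0.018  0.003  0.085]
turn units z -0.001 shift units after turn [-0.017  0.003  0.085]
full rot units [-0.012 -0.024 -0.001]
```

Emit:
{"name": "jog_arm", "arguments": {"increments": [[[0,0,-0.5,0,0,0,-1],[0,0,-1,0,0,0,-1],[0,0,-1,0,0,0,-1],[0,0,-1,0,0,0,-1],[0,0,-1,0,0,0,-1]]]}}

```text
time: 28.37
tool_pos: [0.5308, -0.2443, 0.2165]
tcp_rot: [-0.0, -3.135, -0.001]
wrist_force: [1.4, -0.6, -3.4]
width: 0.447
grip_force: 60.7
```

Emit:
{"name": "jog_arm", "arguments": {"increments": [[[0,0,-0.5,0,0,0,-1],[0,0.9,0,0,0,0,-1],[0,0.9,0,0,0,0,-1],[0,0.9,0,0,0,0,-1],[0,0.9,0,0,0,0,-1]]]}}

```text
time: 28.78
tool_pos: [0.5309, -0.1356, 0.2305]
tcp_rot: [-0.002, -3.136, -0.0]
wrist_force: [0.9, 0.8, -2.8]
width: 0.448
grip_force: 61.1
```

Emit:
{"name": "jog_arm", "arguments": {"increments": [[[0,1,0,0,0,0,-1],[0,1,0,0,0,0,-1],[0,1,0,0,0,0,-1],[0,1,0,0,0,0,-1],[0,1,0,0,0,0,-1]]]}}

```text
time: 29.2
tool_pos: [0.5309, 0.0148, 0.2304]
tcp_rot: [-0.0, -3.136, 0.0]
wrist_force: [-0.3, 0.2, -2.7]
width: 0.443
grip_force: 61.1
```

Emit:
{"name": "jog_arm", "arguments": {"increments": [[[-0.1,1,0,0,0,0,-1],[-0.1,1,0,0,0,0,-1],[-0.1,1,0,0,0,0,-1],[-0.1,1,0,0,0,0,-1],[0,1,0,0,0,0,-1]]]}}

```text
time: 29.62
tool_pos: [0.5434, 0.1648, 0.2304]
tcp_rot: [-0.0, -3.137, 0.0]
wrist_force: [1.1, -0.9, -2.9]
width: 0.442
grip_force: 61.1
```

Emit:
{"name": "jog_arm", "arguments": {"increments": [[[0,1,0,0,0,0,-1],[0,1,0,0,0,0,-1],[0,1,0,0,0,0,-1],[0,1,0,0,0,0,-1],[0,1,0,0,0,0,-1]]]}}

```text
time: 30.03
tool_pos: [0.543, 0.3146, 0.2301]
tcp_rot: [0.0, -3.136, 0.001]
wrist_force: [0.8, -0.4, -1.9]
width: 0.441
grip_force: 61.1
```

Emit:
{"name": "jog_arm", "arguments": {"increments": [[[0,0,0,0,0,0,-1],[0,0,0,0,0,0,-1],[0,0,0,0,0,0,-1],[0,0,0,0,0,0,-1],[0,0,0,0,0,0,-1]]]}}

```text
time: 30.45
tool_pos: [0.5436, 0.3121, 0.2303]
tcp_rot: [-0.002, -3.136, 0.001]
wrist_force: [-0.2, 0.4, -3.4]
width: 0.449
grip_force: 61.2
```

```bash
python3 g.py .544 .317 .1115 180
```

```text
t 30.45 pos [0.5436 0.3121 0.2303] yaw 179.92 tilt 0.33 q6 -1.09 F [-0.2  0.4 -3.4] T [-0.03 -0.03  0.03] w 0.449 grip 61.2
shift units (now) [-0.035  0.165  3.961]
turn units z -0.014 shift units after turn [-0.013  0.163  3.961]
full rot units [-0.005 -0.054 -0.014]
```

Emit:
{"name": "jog_arm", "arguments": {"increments": [[[0,0.16,0.9,0,-0.05,0,-1],[0,0,1,0,0,0,-1],[0,0,0.9,0,0,0,-1],[0,0,0.5,0,0,0,-1],[0,0,0,0,0,0,-1]]]}}

```text
time: 30.87
tool_pos: [0.5407, 0.3154, 0.1267]
tcp_rot: [-0.003, -3.134, 0.007]
wrist_force: [-0.9, -1.4, -2.7]
width: 0.442
grip_force: 61.2
```

Emit:
{"name": "jog_arm", "arguments": {"increments": [[[0,0,0.2,0,0,0,-1],[0,0,0.2,0,0,0,-1],[0,0,0.1,0,0,0,-1],[0,0,0,0,0,0,-1],[0,0,0,0,0,0,-1]]]}}

```text
time: 31.28
tool_pos: [0.544, 0.3183, 0.1174]
tcp_rot: [0.0, 3.14, 0.001]
wrist_force: [-0.7, 0.8, -2.7]
width: 0.444
grip_force: 61.2
```

```bash
python3 g.py .544 .317 .1106 180
```

```text
t 31.28 pos [0.544  0.3183 0.1174] yaw 179.99 tilt 0.08 q6 -1.08 F [-0.7  0.8 -2.7] T [ 0.02 -0.03 -0.02] w 0.444 grip 61.2
shift units (now) [ 0.001 -0.044  0.227]
turn units z -0.002 shift units after turn [ 0.001 -0.044  0.227]
full rot units [ 0.006  0.012 -0.002]
```

Emit:
{"name": "jog_arm", "arguments": {"increments": [[[0,0,0.1,0,0,0,-1],[0,0,0.1,0,0,0,-1],[0,0,0,0,0,0,-1],[0,0,0,0,0,0,-1],[0,0,0,0,0,0,-1]]]}}

```text
time: 31.7
tool_pos: [0.5436, 0.3183, 0.1107]
tcp_rot: [0.0, 3.141, 0.0]
wrist_force: [1.2, -0.4, -2.2]
width: 0.447
grip_force: 61.4
```

Emit:
{"name": "jog_arm", "arguments": {"increments": [[[0,0,0.04,0,0,0,-1],[0,0,0,0,0,0,-1],[0,0,0,0,0,0,-1],[0,0,0,0,0,0,-1],[0,0,0,0,0,0,-1]]]}}

```text
time: 32.12
tool_pos: [0.5437, 0.3183, 0.1106]
tcp_rot: [0.0, 3.141, 0.0]
wrist_force: [-2.7, -1.2, 5.9]
width: 0.443
grip_force: 62.2
```

The weight is on the pan floor (support force appeared at the expected height). Releasing, lifting and looking again.

Emit:
{"name": "jog_arm", "arguments": {"increments": [[[0,0,0,0,0,0,0.4],[0,0,0,0,0,0,0.4],[0,0,0,0,0,0,0.4],[0,0,-0.5,0,0,0,0.4],[0,0,-1,0,0,0,0.4]]]}}

```text
time: 32.53
tool_pos: [0.5406, 0.3166, 0.1499]
tcp_rot: [-0.0, -3.133, 0.007]
wrist_force: [-0.5, 0.6, -0.6]
width: 0.701
grip_force: 0.0
```

Emit:
{"name": "jog_arm", "arguments": {"increments": [[[0,0,-1,0,0,0,0.4],[0,0,-1,0,0,0,0.4],[0,0,-0.5,0,0,0,0.4],[0,-0.9,0,0,0,0,0.4],[0,-0.9,0,0,0,0,0.4]]]}}

```text
time: 32.95
tool_pos: [0.5447, 0.2652, 0.2318]
tcp_rot: [-0.004, 3.137, 0.003]
wrist_force: [0.4, -1.5, -1.6]
width: 0.701
grip_force: 0.0
```

Emit:
{"name": "jog_arm", "arguments": {"increments": [[[0,-1,0,0,0,0,0.4],[0,-1,0,0,0,0,0.4],[0,-1,0,0,0,0,0.4],[0,-1,0,0,0,0,0.4],[0,0,0,0,0,0,0.4]]]}}

```text
time: 33.37
tool_pos: [0.5432, 0.1399, 0.2291]
tcp_rot: [-0.005, -3.141, 0.004]
wrist_force: [0.0, -1.0, -0.9]
width: 0.699
grip_force: 0.0
```

```bash
python3 g.py .456 -.2535 .0826 180; python3 -c "from w import *; wts('b')"
```

```text
t 33.37 pos [0.5432 0.1399 0.2291] yaw 179.81 tilt 0.15 q6 -1.36 F [ 0.  -1.  -0.9] T [-0.    0.01 -0.01] w 0.699 grip 0.0
shift units (now) [  2.863 -13.111   4.917]
turn units z -0.031 shift units after turn [  2.908 -13.114   4.883]
full rot units [-0.024 -0.004 -0.031]
top pad sat 9  179 med [ 0.4541 -0.2516  0.0307] rect c [ 456.5 -253.3] size [35.4 36.3] ang 74.1 minmax z [0.022 0.053]
    top med [ 0.4561 -0.2545  0.0503]
top pad sat 155  124 med [ 0.4538 -0.3927  0.0373] rect c [ 454.  -395.1] size [28.2 28.9] ang 25.5 minmax z [0.021 0.043]
    top med [ 0.454  -0.3949  0.0381]
top pan sat 8  153 med [0.5411 0.3166 0.0592] rect c [543.9 320.4] size [37.9 29.7] ang 3.7 minmax z [0.052 0.084]
    top med [0.5442 0.3162 0.0786]
side pad sat 141  76 med [ 0.4468 -0.386   0.0352] rect c [ 450.  -390.1] size [27.4 34.5] ang 56.0 minmax z [0.021 0.041]
    top med [ 0.4486 -0.3907  0.0377]
side pad sat 5  127 med [ 0.4492 -0.2446  0.0294] rect c [ 452.5 -248.5] size [37.7 43.4] ang 13.0 minmax z [0.02  0.051]
    top med [ 0.4517 -0.2473  0.0476]
side pan sat 4  218 med [0.5371 0.3238 0.0595] rect c [539.8 321.2] size [38.9 38. ] ang 53.5 minmax z [0.05  0.081]
    top med [0.54   0.3204 0.0785]
rod knob 65 [ 0.4982 -0.0703  0.0615] [ 0.5043 -0.0535  0.0755] [ 0.5186 -0.0445  0.0847]
```

Weight 1 stands flat in the pan (knob top at 78 mm, as it should be). Weight 2 is unmoved, so I'm fetching it.

Emit:
{"name": "jog_arm", "arguments": {"increments": [[[0.2,-0.93,0,0,0,-0.03,0.4],[0.2,-0.93,0,0,0,0,0.4],[0.2,-0.93,0,0,0,0,0.4],[0.2,-0.93,0,0,0,0,0.4],[0.2,-0.93,0,0,0,0,0.4]]]}}

```text
time: 33.88
tool_pos: [0.5139, 0.0048, 0.2294]
tcp_rot: [-0.008, 3.141, 0.001]
wrist_force: [0.3, -0.0, 0.3]
width: 0.704
grip_force: 0.0
```

Emit:
{"name": "jog_arm", "arguments": {"increments": [[[0.2,-0.93,0,0,0,0,0.4],[0.2,-0.93,0,0,0,0,0.4],[0.2,-0.93,0,0,0,0,0.4],[0.2,-0.93,0,0,0,0,0.4],[0.2,-0.93,0,0,0,0,0.4]]]}}

```text
time: 34.3
tool_pos: [0.4846, -0.1352, 0.2295]
tcp_rot: [-0.007, 3.141, 0.0]
wrist_force: [1.1, 0.5, 0.2]
width: 0.703
grip_force: 0.0
```

Emit:
{"name": "jog_arm", "arguments": {"increments": [[[0.2,-0.93,0,0,0,0,0.4],[0.2,-0.93,0,0,0,0,0.4],[0.25,-0.95,0,0,0,0,0.4],[0.25,-1,0,0,0,0,0.4],[0,0,0,0,0,0,0.4]]]}}

```text
time: 34.72
tool_pos: [0.4577, -0.2528, 0.2297]
tcp_rot: [-0.002, 3.141, -0.004]
wrist_force: [0.0, 0.5, -0.1]
width: 0.702
grip_force: 0.0
```

Emit:
{"name": "jog_arm", "arguments": {"increments": [[[0,0,0.5,0,0,0,0.4],[0,0,0.5,0,0,0,0.4],[0,0,0,0,0,0,0.4],[0,0,0,0,0,0,0.4],[0,0,0,0,0,0,0.4]]]}}

```text
time: 35.13
tool_pos: [0.4584, -0.2487, 0.1998]
tcp_rot: [-0.007, 3.141, 0.0]
wrist_force: [0.2, -0.1, -0.4]
width: 0.7
grip_force: 0.0
```

```bash
python3 g.py .456 -.2537 .0826 180
```

```text
t 35.13 pos [ 0.4584 -0.2487  0.1998] yaw -179.76 tilt 0.03 q6 -2.12 F [ 0.2 -0.1 -0.4] T [-0.03 -0.    0.05] w 0.7 grip 0.0
shift units (now) [ 0.083 -0.166  3.907]
turn units z 0.041 shift units after turn [ 0.08  -0.167  3.908]
full rot units [0.    0.005 0.041]
```

Emit:
{"name": "jog_arm", "arguments": {"increments": [[[0.08,-0.17,1,0,0,0.04,0.4],[0,0,1,0,0,0,0.4],[0,0,1,0,0,0,0.4],[0,0,0.6,0,0,0,0.4],[0,0,0.3,0,0,0,0.4]]]}}

```text
time: 35.55
tool_pos: [0.4545, -0.2534, 0.0805]
tcp_rot: [-0.001, -3.139, -0.003]
wrist_force: [-0.6, 0.2, 0.1]
width: 0.696
grip_force: 0.0
```

Emit:
{"name": "jog_arm", "arguments": {"increments": [[[0,0,0,0,0,0,0.4],[0,0,0,0,0,0,0.4],[0,0,0,0,0,0,0.4],[0,0,0,0,0,0,0.4],[0,0,0,0,0,0,0.4]]]}}

```text
time: 35.97
tool_pos: [0.4563, -0.2551, 0.084]
tcp_rot: [0.002, 3.139, -0.003]
wrist_force: [-0.1, -0.7, 0.3]
width: 0.701
grip_force: 0.0
```

```bash
python3 g.py .456 -.2537 .0826 180
```

```text
t 35.97 pos [ 0.4563 -0.2551  0.084 ] yaw 179.93 tilt 0.19 q6 -2.13 F [-0.1 -0.7  0.3] T [ 0.02 -0.01  0.01] w 0.701 grip 0.0
shift units (now) [0.012 0.048 0.047]
turn units z -0.011 shift units after turn [0.011 0.048 0.047]
full rot units [-0.016  0.027 -0.011]
```

Emit:
{"name": "jog_arm", "arguments": {"increments": [[[0,0,0,0,0,0,-1],[0,0,0,0,0,0,-1],[0,0,0,0,0,0,-1],[0,0,0,0,0,0,-1],[0,0,0,0,0,0,-1]]]}}

```text
time: 36.38
tool_pos: [0.4559, -0.2547, 0.0836]
tcp_rot: [0.002, 3.14, -0.001]
wrist_force: [0.0, 2.1, 6.2]
width: 0.443
grip_force: 59.7
```

```bash
python3 g.py .456 -.2537 .0826 180
```

```text
t 36.38 pos [ 0.4559 -0.2547  0.0836] yaw 179.92 tilt 0.09 q6 -2.13 F [0.  2.1 6.2] T [ 0.24  0.21 -0.01] w 0.443 grip 59.7
shift units (now) [-0.004  0.034  0.034]
turn units z -0.013 shift units after turn [-0.004  0.034  0.034]
full rot units [-0.005  0.014 -0.013]
```

Emit:
{"name": "jog_arm", "arguments": {"increments": [[[0,0,-0.5,0,0,0,-1],[0,0,-1,0,0,0,-1],[0,0,-1,0,0,0,-1],[0,0,-1,0,0,0,-1],[0,0,-1,0,0,0,-1]]]}}

```text
time: 36.8
tool_pos: [0.4545, -0.2541, 0.218]
tcp_rot: [-0.002, -3.14, -0.001]
wrist_force: [1.1, -0.7, -2.9]
width: 0.443
grip_force: 60.7
```

Emit:
{"name": "jog_arm", "arguments": {"increments": [[[0,0,-0.4,0,0,0,-1],[0,1,0,0,0,0,-1],[0,1,0,0,0,0,-1],[0,1,0,0,0,0,-1],[0,1,0,0,0,0,-1]]]}}

```text
time: 37.22
tool_pos: [0.4544, -0.1333, 0.2282]
tcp_rot: [-0.004, -3.14, -0.001]
wrist_force: [1.0, 0.5, -2.8]
width: 0.441
grip_force: 61.0
```

Emit:
{"name": "jog_arm", "arguments": {"increments": [[[0,1,0,0,0,0,-1],[0,1,0,0,0,0,-1],[0,1,0,0,0,0,-1],[0,1,0,0,0,0,-1],[0,1,0,0,0,0,-1]]]}}

```text
time: 37.63
tool_pos: [0.4545, 0.0169, 0.2281]
tcp_rot: [-0.002, -3.14, 0.0]
wrist_force: [1.2, -0.2, -2.0]
width: 0.447
grip_force: 61.0
```

Emit:
{"name": "jog_arm", "arguments": {"increments": [[[-0.2,1,0,0,0,0,-1],[-0.2,1,0,0,0,0,-1],[-0.2,1,0,0,0,0,-1],[-0.2,1,0,0,0,0,-1],[-0.1,1,0,0,0,0,-1]]]}}

```text
time: 38.05
tool_pos: [0.4824, 0.1669, 0.2281]
tcp_rot: [-0.002, -3.141, 0.001]
wrist_force: [0.6, 0.5, -2.5]
width: 0.441
grip_force: 61.0
```

Emit:
{"name": "jog_arm", "arguments": {"increments": [[[0,1,0,0,0,0,-1],[0,1,0,0,0,0,-1],[0,1,0,0,0,0,-1],[0,1,0,0,0,0,-1],[0,1,0,0,0,0,-1]]]}}

```text
time: 38.47
tool_pos: [0.4819, 0.3166, 0.2277]
tcp_rot: [-0.002, -3.14, 0.002]
wrist_force: [0.3, 0.7, -2.5]
width: 0.444
grip_force: 61.0
```

Emit:
{"name": "jog_arm", "arguments": {"increments": [[[0,0,0,0,0,0,-1],[0,0,0,0,0,0,-1],[0,0,0,0,0,0,-1],[0,0,0,0,0,0,-1],[0,0,0,0,0,0,-1]]]}}

```text
time: 38.88
tool_pos: [0.4828, 0.3143, 0.2289]
tcp_rot: [-0.004, -3.141, 0.001]
wrist_force: [-0.5, -0.5, -1.8]
width: 0.441
grip_force: 61.2
```

```bash
python3 g.py .484 .3165 .1116 180
```

```text
t 38.88 pos [0.4828 0.3143 0.2289] yaw 179.86 tilt 0.06 q6 -1.03 F [-0.5 -0.5 -1.8] T [ 0.02 -0.   -0.  ] w 0.441 grip 61.2
shift units (now) [-0.044  0.077  3.909]
turn units z -0.023 shift units after turn [-0.041  0.074  3.909]
full rot units [-0.007 -0.006 -0.023]
```

Emit:
{"name": "jog_arm", "arguments": {"increments": [[[-0.04,0.07,0.9,0,0,0,-1],[0,0,1,0,0,0,-1],[0,0,0.9,0,0,0,-1],[0,0,0.5,0,0,0,-1],[0,0,0,0,0,0,-1]]]}}

```text
time: 39.3
tool_pos: [0.4814, 0.3148, 0.1259]
tcp_rot: [-0.004, -3.134, 0.007]
wrist_force: [-1.4, -0.5, -3.1]
width: 0.445
grip_force: 61.2
```

Emit:
{"name": "jog_arm", "arguments": {"increments": [[[0,0,0.2,0,0,0,-1],[0,0,0.2,0,0,0,-1],[0,0,0,0,0,0,-1],[0,0,0,0,0,0,-1],[0,0,0,0,0,0,-1]]]}}

```text
time: 39.72
tool_pos: [0.4848, 0.3179, 0.1195]
tcp_rot: [0.002, 3.14, 0.002]
wrist_force: [0.5, -0.2, -1.9]
width: 0.439
grip_force: 61.2
```

```bash
python3 g.py .484 .3165 .1116 180
```

```text
t 39.72 pos [0.4848 0.3179 0.1195] yaw 179.93 tilt 0.13 q6 -1.03 F [ 0.5 -0.2 -1.9] T [-0.03  0.06  0.  ] w 0.439 grip 61.2
shift units (now) [ 0.028 -0.049  0.265]
turn units z -0.012 shift units after turn [ 0.027 -0.048  0.265]
full rot units [ 0.01   0.018 -0.012]
```

Emit:
{"name": "jog_arm", "arguments": {"increments": [[[0,0,0.1,0,0,0,-1],[0,0,0.1,0,0,0,-1],[0,0,0.06,0,0,0,-1],[0,0,0,0,0,0,-1],[0,0,0,0,0,0,-1]]]}}

```text
time: 40.13
tool_pos: [0.4844, 0.3178, 0.1117]
tcp_rot: [0.002, 3.141, 0.0]
wrist_force: [-3.0, -0.8, 5.0]
width: 0.442
grip_force: 62.1
```

Emit:
{"name": "jog_arm", "arguments": {"increments": [[[0,0,0.03,0,0,0,-1],[0,0,0,0,0,0,-1],[0,0,0,0,0,0,-1],[0,0,0,0,0,0,-1],[0,0,0,0,0,0,-1]]]}}

```text
time: 40.55
tool_pos: [0.4844, 0.3178, 0.1116]
tcp_rot: [0.002, 3.141, 0.0]
wrist_force: [-4.0, -2.7, 11.0]
width: 0.447
grip_force: 62.8
```

Seated. Releasing, lifting clear, and taking a final look.

Emit:
{"name": "jog_arm", "arguments": {"increments": [[[0,0,0,0,0,0,0.4],[0,0,0,0,0,0,0.4],[0,0,0,0,0,0,0.4],[0,0,-0.5,0,0,0,0.4],[0,0,-1,0,0,0,0.4]]]}}

```text
time: 40.97
tool_pos: [0.4812, 0.3159, 0.1505]
tcp_rot: [-0.002, -3.134, 0.008]
wrist_force: [-0.1, -0.4, -0.1]
width: 0.698
grip_force: 0.0
```

Emit:
{"name": "jog_arm", "arguments": {"increments": [[[0,0,-1,0,0,0,0.4],[0,0,-1,0,0,0,0.4],[0,0,-1,0,0,0,0.4],[0,0,-1,0,0,0,0.4],[0,0,0,0,0,0,0.4]]]}}

```text
time: 41.38
tool_pos: [0.4871, 0.3194, 0.2823]
tcp_rot: [0.002, 3.131, 0.01]
wrist_force: [1.6, 0.8, 1.5]
width: 0.698
grip_force: 0.0
```

Emit:
{"name": "jog_arm", "arguments": {"increments": [[[0,-1,0,0,0,0,0.4],[0,-1,0,0,0,0,0.4],[0,-1,0,0,0,0,0.4],[0,-1,0,0,0,0,0.4],[0,-1,0,0,0,0,0.4]]]}}

```text
time: 41.8
tool_pos: [0.4835, 0.1664, 0.274]
tcp_rot: [-0.001, -3.141, 0.0]
wrist_force: [-0.0, -1.0, 0.6]
width: 0.697
grip_force: 0.0
```

Emit:
{"name": "jog_arm", "arguments": {"increments": [[[0,-1,0,0,0,0,0.4],[0,-1,0,0,0,0,0.4],[0,-1,0,0,0,0,0.4],[0,-1,0,0,0,0,0.4],[0,-1,0,0,0,0,0.4]]]}}

```text
time: 42.22
tool_pos: [0.4834, 0.0162, 0.2741]
tcp_rot: [-0.002, -3.141, 0.0]
wrist_force: [0.8, 0.3, -0.9]
width: 0.703
grip_force: 0.0
```

Emit:
{"name": "jog_arm", "arguments": {"increments": [[[0,-1,0,0,0,0,0.4],[0,-1,0,0,0,0,0.4],[0,-1,0,0,0,0,0.4],[0,-1,0,0,0,0,0.4],[0,0,0,0,0,0,0.4]]]}}

```text
time: 42.63
tool_pos: [0.4835, -0.1066, 0.2742]
tcp_rot: [-0.008, -3.142, 0.004]
wrist_force: [-0.8, 0.2, 0.1]
width: 0.696
grip_force: 0.0
```

```bash
python3 g.py; python3 -c "
from w import *; wts('c')
P=viewer.camera_params('top');z=np.load('top_c.npz');im=z['im'];X=cloud(P,z['d'])
cv2.imwrite('pics/fin.png',np.hstack([cv2.resize(im[110:270,120:350],(500,348),interpolation=2)]))
s=np.load('side_c.npz')['im']; cv2.imwrite('pics/fins.png',cv2.resize(s[130:310,150:400],(800,576),interpolation=2))
desc('grip',X,sel(X,(350,290,405,355),.05,.08))"
```

```text
t 42.63 pos [ 0.4835 -0.1066  0.2742] yaw 179.72 tilt 0.14 q6 -1.83 F [-0.8  0.2  0.1] T [ 0.02 -0.01  0.01] w 0.696 grip 0.0
top pad sat 156  125 med [ 0.4536 -0.3928  0.0378] rect c [ 453.3 -395.5] size [27.9 28.5] ang 85.6 minmax z [0.02  0.043]
    top med [ 0.4538 -0.3941  0.0387]
top pan sat 8  185 med [0.5421 0.3143 0.0585] rect c [544.1 317.4] size [36.9 37.2] ang 69.9 minmax z [0.05  0.083]
    top med [0.5443 0.3161 0.0788]
top pan sat 8  192 med [0.4809 0.3138 0.0586] rect c [482.8 317.5] size [38.4 37.1] ang 46.7 minmax z [0.051 0.081]
    top med [0.4828 0.316  0.0776]
side pad sat 141  78 med [ 0.446  -0.3855  0.0354] rect c [ 447.4 -391.3] size [31.6 29.9] ang 77.8 minmax z [0.02  0.042]
    top med [ 0.4478 -0.3896  0.0375]
side pan sat 4  219 med [0.5371 0.324  0.0593] rect c [540.2 320.8] size [39.  37.1] ang 54.9 minmax z [0.05  0.083]
    top med [0.5395 0.3206 0.0787]
side pan sat 4  238 med [0.4762 0.3231 0.0589] rect c [479.3 320.7] size [38.  36.6] ang 60.8 minmax z [0.05  0.082]
    top med [0.4798 0.3197 0.0781]
rod knob 64 [ 0.4975 -0.0701  0.0624] [ 0.5039 -0.0523  0.0754] [ 0.5192 -0.0446  0.0847]
grip 75 med [0.4387 0.0441 0.0702] rect c [439.7  45.3] size [32.2 13.8] ang 7.9 minmax z [0.051 0.074]
```

View pics/fin.png

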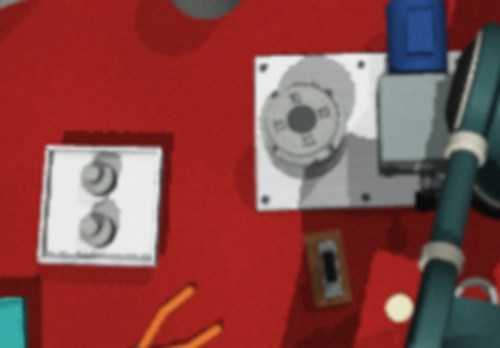

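View pics/fins.png

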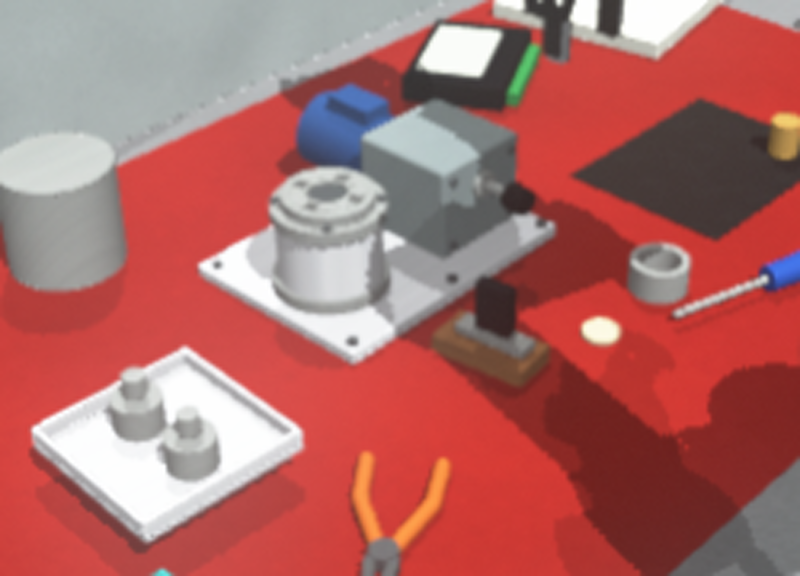

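Both final views show the two weights flat and side by side in the silver pan, at (137,400) and (190,440) in the side view. The spanner is in its rest at (495,310), the knob is at the middle click at (517,197), and only the slug remains on the pad. The ring was turned onto its stop, shown by the torque spike. Handing in.

```bash
python3 -c "from h import *; print(bot.finish_job())"
```

```text
the job is handed in; nothing more can be done
None
```

I handed the job in: the rod was pushed fully in, the ring turned clockwise to its stop, the spanner stood back in its rest, the rod set at the middle click, and both weights (only two were there) stood flat side by side in the pan.

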